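Display a painted tile on its spring-keeper stand and light it

ROBOT

A 7-joint arm with a two-finger parallel gripper is mounted at the origin on the work surface. World frame = base frame: x ahead of the robot, y to its left, z up, the work surface at z = 0. Lengths are in m, angles in rad, forces in N, time in s.
With the tool pointing down it reaches from about 0.425 to 0.95 m from the base axis. Payload 4.7 kg.
Tool frame: the origin (TCP) lies on the centre line of the jaws, within the pads' length; the fingertips stand robot.nose_length ahead of it and the grasp point (between the pads) lies 8 mm behind it (robot.nose_length is the distance from the TCP to the fingertips, in m); z points along the fingers, x is the direction in which the jaws open and shut, and the axes are right-handed (so a half turn about z gives the same grasp; the last joint's range is limited). The gripper opens to 85 mm and grips with 20 to 120 N. Pads are 22 mm wide; open, the fingers measure 114 mm over their backs; the gripper's body (76 mm by 85 mm) begins 54 mm behind the grasp point. The pads swing forward as they close: fully open they stand 13 mm farther back than shut.
Start: joints at [-1.242, 0.469, -0.049, 1.532, 0.024, 1.141, -0.082], TCP at [0.236, 0.632, 0.219] pointing down, gripper open.
Joint ranges: [-2.59, 2.59], [-0.33, 1.99], [-1.39, 1.29], [0.1, 2.45], [-1.04, 4.18], [0.21, 1.99], [-2.66, 2.66]. Speed limits (rad/s): [2.57, 2.57, 3.14, 3.14, 3.14, 3.14, 3.14].

INTERFACE

Orientations are given as [roll, pitch, yaw] about the fixed x, y, z axes, in that order (R = Rz(yaw) Ry(pitch) Rx(roll)).
In Python, from plant import robot gives the robot as it stands. Calls block until the motion is done:
- robot.goto(position, orientation): joint-space move of the TCP to a pose.
- robot.move_straight(position, vel=0.15, attitude=None, contact_N=None): straight line of the TCP; attitude=None keeps the orientation; vel is the mean speed in m/s. With contact_N (N) it stops when the force on the tool has changed by that much, and returns True; else False.
- robot.move_joints(angles): joint-space move.
- robot.grip(opening, strength=None): opening from 0.0 (shut) to 1.0 (fully open); strength is the grip in N (None keeps the last); returns when the fingers have stopped.
- robot.sleep(seconds).
- robot.inverse_kinematics(position, orientation): joint angles nearest the present ones, or None.
- robot.sense(): the state.
- robot.grab_frame(name): name is "scene" or "top" or "wrist"; returns a dict with "image" (480x640x3 uint8, red, green, blue), "range_z" (480x640 float32, m along the optical axis (not along the pixel's ray), 0 where there is no reading), "fx", "fy", "cx", "cy" (pixels), "R" (3x3) and "t" (3): a world point X has camera coordinates R X + t. Camera axes: x right, y down, z forward; pixel columns grow to the right and rows downward; lengths in m; the calibration is good to about 2 mm. A picture is of the moment at which its call begins.
A pose or a line that the arm cannot do raises robot.IKError and nothing moves.
- robot.close_job(): hands the job in, once; it reports no verdict.
The state is a dict: "t": time; "joint_pos": joint angles; "joint_velocities": joint speeds; "effort": joint torques, N m; "tcp_pos": TCP position; "tcp_rot": TCP orientation; "wrist_force": force on the tool from outside, world axes, zero at the start; "torque": the same for the moment, N m; "opening": opening from 0.0 (shut) to 1.0 (fully open).
Only numpy, scipy, OpenCV 4.12 (cv2) and the standard library are available. Lean on these libraries where they do the work, as an engineer would, in place of code of your own. Each camera call takes 0.05 s, during which the arm holds its last target.

TASK

Put the painted tile from its cradle on show: lean it well towards the robot (about 30 degrees off the stand's posts), set its lower edge into the stand's slot, then straighten it back under the brass keepers until it sits fully home in the slot, centred and resting back against both posts. Prove the keepers hold by tugging the tile up along the posts with about 7 N and holding that for a second, let it settle home again and let go; then press the lamp's button fully down to light it. Do not shift the pot, the bottle or the turtle.

Things in the scene. Friction and masses are not known exactly. Their poses are not given: they have to be found in the camera images.
- tile: cream glazed tile with blue border, 110 mm wide (y), 100 tall (z), 8 thick (x), about 0.2 kg, blue and ochre pattern on both faces. Origin: middle of its lower edge; +z runs up the tile. It waits in the cradle leaning 32 degrees from vertical, top towards the robot, and leaves along its own +z
- cradle: pale wooden cradle, 115 x 124 mm foot, origin under it. Two slanted rails lie under the tile's robot-side face (64 mm clear between them, reaching 68 mm up the tile); a toe holds the lower edge, a 6 mm lip stands behind that edge. The middle 60 mm of the tile's upper part is free on both faces for fingers
- slot: slot of the fixed stand; frame = frame of the seated tile: origin on slot floor, 30 mm above table; x across, away from robot; y along slot; z up the posts, reclined 12 degrees. Slot floor z = 0, 130 mm long. Post faces at x = +4 mm. Front lip at x = -9 mm, upright for 5 mm, then 45 degree chamfer out to x = -17, z = 13. So it is 13 mm wide for the 8 mm tile
- stand: brown wooden display stand, fixed, foot 120 x 156 x 18 mm, origin under its centre, 30 mm below the slot's origin. Its two posts stand 36 to 54 mm either side of the middle, 98 mm tall from the slot floor; between them only a 14 mm high wall behind the slot, so fingers can pass behind the tile
- keepers: two brass tabs on the post tops, moving as one. Origin midway, on the undersides, at rest 104 mm up the slot's z (4 mm over a seated tile). In slot x they span -12 to +16 mm, in y 36 to 56 mm either side; 6 mm thick. Springs, 1 N per mm in all, no preload: they rise up to 12 mm along slot z; a 7 N tug lifts the tile 11 mm off the floor. Over 18 N harms them
- lamp_button (a joint): press button on the square base of the black desk lamp: 0 up, 0.006 m fully down; spring, 5 N when fully down, comes back up by itself
- lamp_button_top (a point): middle of the top of the white 28 mm lamp button, 44 mm above the table, pressed straight down. It sits on the robot side of the lamp's 130 mm square, 22 mm high base. A 12 mm pole stands 82 mm behind it (away from the robot); the shade hangs beside the pole on the -y side, 230 to 310 mm up, clear of the button
- pot: bystander: terracotta pot with scratched pale pattern, 110 mm wide and 110 mm high; origin under its centre
- bottle: bystander: blue glass bottle with cork, 72 mm wide, 200 mm high; origin under its centre
- turtle: bystander: green ceramic turtle, about 90 by 70 mm, 40 mm high; origin under its centre

How it is judged:
On the way, in this order (a step that is already met when the one before it is completed fails the run):
1. the tile's lower edge is in the slot while the tile leans at least 14 degrees off the posts (z of tile in the frame of slot below 0.01 m and x of tile in the frame of slot between -0.012 and 0.004 m and y of tile in the frame of slot between -0.02 and 0.02 m and angle between the z axis of tile and the z axis of slot, either way round above 0.25 rad), for 0.1 s.
2. the tile is straightened, home in the slot, under the keepers (z of tile in the frame of slot between -0.004 and 0.004 m and x of tile in the frame of slot between -0.008 and 0.004 m and y of tile in the frame of slot between -0.015 and 0.015 m and angle between the z axis of tile and the z axis of slot, either way round below 0.09 rad and angle between the y axis of tile and the y axis of slot, either way round below 0.09 rad), for 0.2 s.
3. the tile is tugged up against the keepers with more than 4 N for 0.4 s (contact force between tile and keepers above 4 N and angle between the z axis of tile and the z axis of slot, either way round below 0.15 rad), for 0.4 s.
4. the tile is home again and let go (all of step 2 and not (contact force between tile and the fingers above 0.05 N)), for 0.3 s.
5. the lamp button is pressed down (all of step 2 and value of joint lamp_button above 0.0045 m), for 0.05 s.
At the end, for the whole second after the job is handed in: After the tilt-in, straightening, tug and button press: the tile rests still and released in the slot, origin within 4 mm of the floor height, between 8 mm in front of and 4 mm behind its square place, within 15 mm of the middle, along the posts to 5 degrees; the lamp button is up again (all of step 2 and linear speed of tile below 0.02 m/s and value of joint lamp_button below 0.002 m); the robot touches nothing.
It fails at once if the keepers are loaded with more than 18 N (contact force between anything else and keepers above 18 N).
It fails at once if the pot is shifted more than 20 mm or tipped (distance of pot from where it was at the start of the episode above 0.02 m or angle between pot's own z axis and vertical above 0.35 rad).
It fails at once if the bottle is shifted more than 20 mm or tipped (distance of bottle from where it was at the start of the episode above 0.02 m or angle between bottle's own z axis and vertical above 0.35 rad).
It fails at once if the turtle is shifted more than 20 mm or tipped (distance of turtle from where it was at the start of the episode above 0.02 m or angle between turtle's own z axis and vertical above 0.35 rad).
It also fails if it takes over 72 s, if anything falls off the work surface, if the arm or the gripper's body presses on something with over 40 N, if the wrist force passes 120 N, or if a joint passes its speed limit or range.

## Working session

There is one attempt and no reset: what is moved stays moved. The work goes in short steps, each a Python script; the robot and the scene stay as the last script left them, time stands still between calls to the robot, and variables do not carry over. Pictures are saved under pics/ and viewed, and the job is handed in when it is done.

```bash
ls; mkdir -p pics; python3 - <<'E'
from plant import robot
import cv2, numpy as np
s=robot.sense(); print({k:np.round(v,3) for k,v in s.items()}, robot.nose_length)
for n in ["scene","top","wrist"]:
    f=robot.grab_frame(n); np.savez(f"f_{n}0.npz",**f)
    cv2.imwrite(f"pics/{n}0.png",f["image"][:,:,::-1])
    print(n,f["fx"],f["cx"],f["cy"],np.round(f["R"],3).tolist(),np.round(f["t"],3))
E
```

```text
pics
{'t': np.float64(0.0), 'joint_pos': array([-1.242,  0.469, -0.049,  1.534,  0.024,  1.141, -0.082]), 'joint_velocities': array([ 0.   , -0.001,  0.002,  0.   , -0.   ,  0.001,  0.   ]), 'effort': array([ 0.0000e+00, -5.1031e+01, -4.7000e-02, -2.3772e+01,  1.1000e-02,
        8.0000e-03,  0.0000e+00]), 'tcp_pos': array([0.236, 0.632, 0.217]), 'tcp_rot': array([3.142e+00, 2.000e-03, 1.213e+00]), 'wrist_force': array([-0.747,  0.04 ,  0.377]), 'torque': array([0.055, 0.063, 0.005]), 'opening': np.float64(1.002)} 0.011
scene 474.0940504435738 316.2318913305746 236.8443639968871 [[0.612, 0.791, -0.015], [0.557, -0.444, -0.702], [-0.562, 0.42, -0.712]] [-0.408 -0.212  1.193]
top 518.5219952872466 319.0112595513476 249.03475663993376 [[0.02, -0.999, 0.025], [-0.994, -0.023, -0.107], [0.108, -0.022, -0.994]] [0.025 0.62  1.078]
wrist 379.57449411910306 324.94518481193774 242.24962247912882 [[0.351, 0.937, -0.002], [0.899, -0.336, 0.282], [0.263, -0.101, -0.959]] [-0.675 -0.036  0.38 ]
```

View pics/scene0.png

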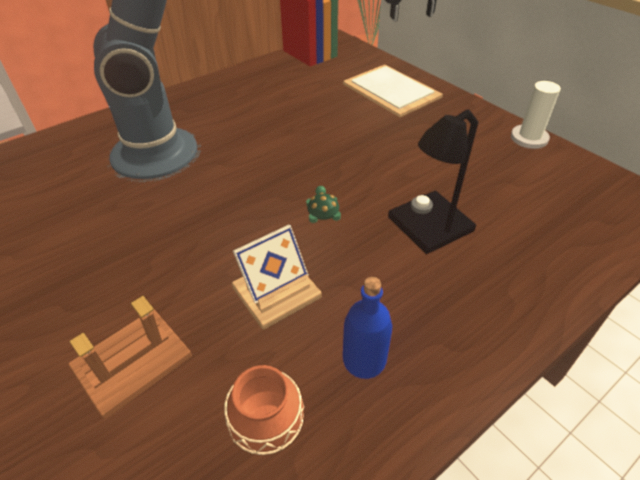

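View pics/top0.png

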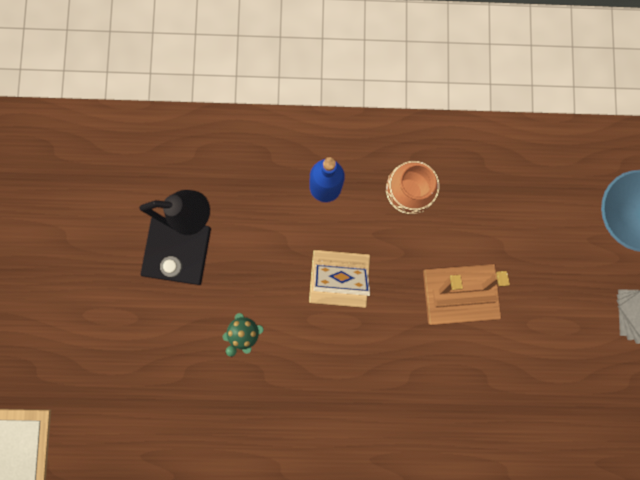

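View pics/wrist0.png

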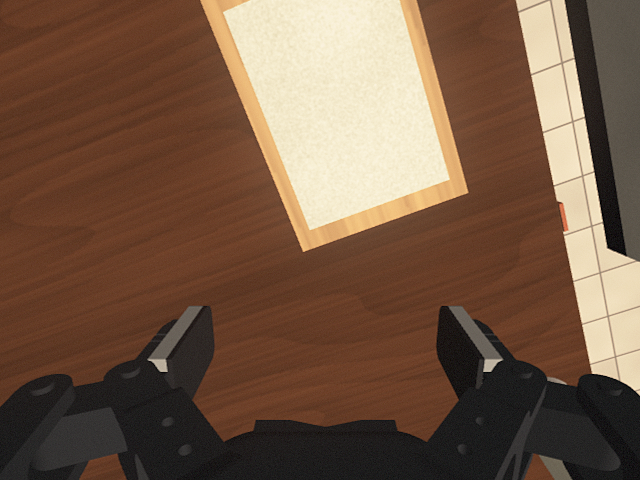

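The scene view shows the tile in its cradle at (272,268), the stand at (128,355) with brass keepers at (82,346) and (142,307), and the lamp button at (422,204). In the top view the tile is at (341,278), the stand at (462,293), the button at (170,267), the turtle at (243,335), the bottle at (327,180) and the pot at (413,187). Next I'll convert these to point clouds.

```bash
cat > h.py <<'E'
import numpy as np, cv2
def cloud(f):
    d=f["range_z"]; v,u=np.mgrid[0:480,0:640]
    X=np.stack([(u-f["cx"])/f["fx"]*d,(v-f["cy"])/f["fy"]*d,d],-1)
    W=(X-f["t"])@f["R"]; W[d<=0]=np.nan
    return W
E
python3 - <<'E'
from h import *
for n,pts in [("top",dict(button=(170,267),cradle=(340,297),tile=(341,278),k1=(456,282),k2=(503,279),foot1=(430,300),foot2=(495,315),turtle=(243,335),pot=(413,187),bottle=(327,180),table=(280,240),base=(165,255))),("scene",dict(button=(422,204),tile=(272,266),k1=(82,346),k2=(143,307),table=(210,240),base=(415,225)))]:
    f=dict(np.load(f"f_{n}0.npz")); W=cloud(f)
    for k,(u,v) in pts.items():
        p=W[v-2:v+3,u-2:u+3].reshape(-1,3); print(n,k,np.round(np.nanmedian(p,0),4),np.round(np.nanstd(p,0),4))
    cv2.imwrite(f"pics/{n}_stand.png",cv2.resize(f["image"][:,:,::-1][240:340,400:530] if n=="top" else f["image"][:,:,::-1][280:420,50:210],None,fx=4.5,fy=4.5,interpolation=2))
    cv2.imwrite(f"pics/{n}_tile.png",cv2.resize(f["image"][:,:,::-1][240:320,295:385] if n=="top" else f["image"][:,:,::-1][215:335,220:330],None,fx=5,fy=5,interpolation=2))
E
```

```text
top button [0.5729 0.3505 0.0438] [0.003  0.0027 0.0023]
top cradle [ 0.5179 -0.0094  0.017 ] [0.003  0.0031 0.002 ]
top tile [ 0.5555 -0.0067  0.0818] [0.0032 0.0029 0.0057]
top k1 [ 0.5496 -0.2271  0.1361] [0.0027 0.0027 0.0019]
top k2 [ 0.5574 -0.3183  0.1375] [0.0028 0.003  0.0022]
top foot1 [ 0.5154 -0.2044  0.0163] [0.003  0.0031 0.0023]
top foot2 [ 0.486  -0.345   0.0171] [0.003  0.0031 0.0019]
top turtle [0.4344 0.1934 0.038 ] [0.0029 0.0028 0.0021]
top pot [ 0.7666 -0.1696  0.005 ] [0.0032 0.0031 0.0025]
top bottle [0.7443 0.0277 0.139 ] [0.0023 0.0028 0.0031]
top table [ 6.409e-01  1.241e-01 -1.000e-04] [0.0031 0.0032 0.0019]
top base [0.5998 0.368  0.0217] [0.0031 0.0031 0.0021]
scene button [0.5822 0.3424 0.0409] [0.0024 0.0022 0.0031]
scene tile [ 0.559  -0.0123  0.0766] [0.0016 0.0026 0.0025]
scene k1 [ 0.5637 -0.3203  0.1369] [0.0021 0.0017 0.0011]
scene k2 [ 0.5532 -0.2281  0.1362] [0.0022 0.0019 0.0014]
scene table [ 0.3618 -0.0398  0.0014] [0.0041 0.0031 0.0011]
scene base [0.6054 0.3021 0.0218] [0.0034 0.0039 0.0012]
```

```bash
python3 - <<'E'
import cv2,numpy as np
a=[cv2.imread(f"pics/{n}_{m}.png") for n in("top","scene") for m in("stand","tile")]
a=[cv2.resize(i,(395,295)) for i in a]
cv2.imwrite("pics/m1.png",np.vstack([np.hstack(a[:2]),np.hstack(a[2:])]))
E
```

```text
(no output)
```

View pics/m1.png

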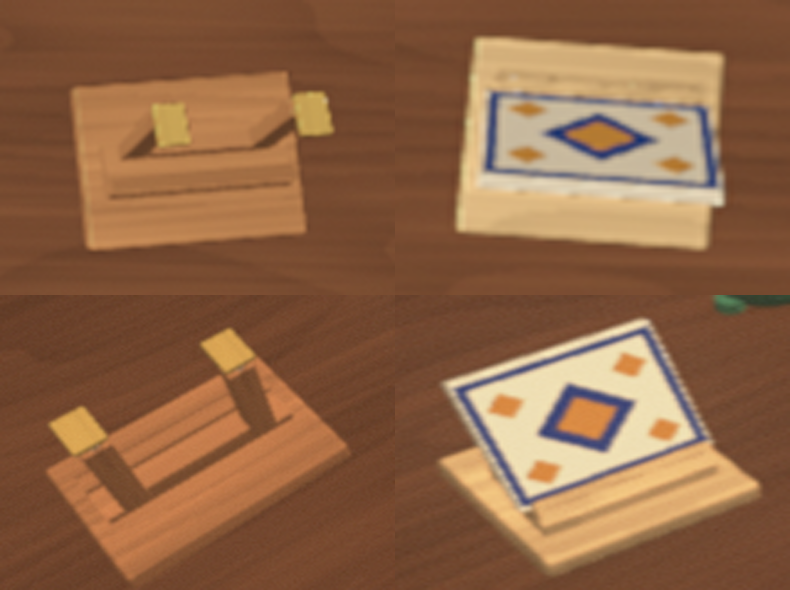

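```bash
python3 - <<'E'
from h import *
from scipy.spatial.transform import Rotation as Ro
f=dict(np.load("f_wrist0.npz"))
Rt=Ro.from_euler('xyz',[3.142,.002,1.213]).as_matrix(); p=np.array([.236,.632,.217])
print("cam in tool",Rt.T@(-f["R"].T@f["t"]-p)); print("cam axes in tool (cols)\n",np.round(Rt.T@f["R"].T,3))
from plant import robot
# IK feasibility
def orient(zt,yaw_dir,flip=1):
    # tool z=-zt ; x = flip*xt
    z=-zt; y0=yaw_dir; x=np.cross(y0,zt)*flip; 
    x/=np.linalg.norm(x); M=np.stack([x,np.cross(z,x),z],1); return Ro.from_matrix(M).as_euler('xyz')
for nm,pos,yw,lean in [("cr",(.53,-.01,.12),-3,-32),("crup",(.5,-.01,.25),-3,-32),("st30",(.53,-.27,.15),6,-18),("st0",(.56,-.27,.13),6,12),("st0up",(.58,-.27,.25),6,12),("lamp",(.575,.35,.05),0,-15)]:
  c,s=np.cos(np.radians(yw)),np.sin(np.radians(yw)); Y=np.array([-s,c,0]);Xh=np.array([c,s,0])
  a=np.radians(lean); zt=Xh*np.sin(a)+np.array([0,0,np.cos(a)])
  for fl in(1,-1):
    o=orient(zt,Y,fl); j=robot.inverse_kinematics(np.array(pos),o); print(nm,fl,np.round(o,2),None if j is None else np.round(j,2))
# lamp & shade
T=dict(np.load("f_top0.npz"));W=cloud(T)
m=(W[...,2]>.2)&(W[...,2]<.35)&(W[...,1]>.2)&(W[...,0]>.4)&(W[...,0]<.9)
P=W[m];print("shade",P.shape,P.min(0),P.max(0))
for lo,hi in[(.215,.24),(.24,.27),(.27,.3),(.3,.33)]:
  q=P[(P[:,2]>lo)&(P[:,2]<hi)]; print(lo,len(q),np.round(np.percentile(q,[2,98],axis=0),3).tolist())
E
```

```text
cam in tool [ 0.00071882 -0.07175117 -0.15607512]
cam axes in tool (cols)
 [[ 1.    -0.    -0.   ]
 [ 0.     0.959  0.282]
 [ 0.    -0.282  0.959]]
cr 1 [ 3.14 -0.56 -0.05] [ 0.4   0.24 -0.57  2.35  1.43  0.22 -1.53]
cr -1 [-3.14  0.56  3.09] [ 0.44  0.24 -0.62  2.35  1.43  0.23  1.6 ]
crup 1 [ 3.14 -0.56 -0.05] [-0.87 -0.18  0.67  2.31  0.52  0.47 -0.63]
crup -1 [-3.14  0.56  3.09] [-0.72 -0.15  0.55  2.31  0.45  0.45  2.58]
st30 1 [ 3.14 -0.31  0.1 ] [-0.17  0.4   0.85  2.03 -0.78  0.74  1.27]
st30 -1 [-3.14  0.31 -3.04] [-0.34  0.51  1.12  2.04 -0.97  0.86 -1.71]
st0 1 [3.14 0.21 0.1 ] [-0.23  0.72  0.89  1.65 -0.44  1.21  0.88]
st0 -1 [-3.14 -0.21 -3.04] [-0.33  0.83  1.11  1.66 -0.6   1.28 -2.12]
st0up 1 [3.14 0.21 0.1 ] [-0.25  0.64  0.95  1.48 -0.37  1.43  0.83]
st0up -1 [-3.14 -0.21 -3.04] [-0.31  0.71  1.11  1.49 -0.47  1.47 -2.22]
lamp 1 [ 3.14 -0.26  0.  ] [-0.93  0.58  0.33  1.87 -0.03  0.51 -0.64]
lamp -1 [3.14 0.26 3.14] [-0.51  0.57 -0.24  1.85  0.55  0.6   2.  ]
shade (1924, 3) [0.61486483 0.23050537 0.20005922] [0.69204903 0.34578255 0.30840057]
0.215 33 [[0.65, 0.335, 0.216], [0.66, 0.342, 0.239]]
0.24 461 [[0.616, 0.232, 0.245], [0.69, 0.339, 0.27]]
0.27 1181 [[0.625, 0.241, 0.271], [0.684, 0.338, 0.3]]
0.3 230 [[0.643, 0.267, 0.3], [0.667, 0.316, 0.306]]
```

```bash
python3 - <<'E'
from plant import robot
from h import *
print(robot.inverse_kinematics([.17,.45,.33],[np.pi,0,1.213]))
robot.goto([.17,.45,.33],[np.pi,0,1.213]); print(np.round(robot.sense()["joint_pos"],2),robot.sense()["t"])
robot.goto([.46,-.01,.33],[np.pi,0,0]); s=robot.sense();print(np.round(s["joint_pos"],2),s["t"])
for y in[-1,1]: print(robot.inverse_kinematics([.57,-.01,.22],[np.pi,0,y*np.pi/2]))
E
```

```text
[-1.23304104  0.06535254 -0.06811892  1.81432213  0.00466574  1.26207227
 -0.08943266]
[-1.23  0.07 -0.07  1.81  0.    1.26 -0.09] 1.0417
[-0.83 -0.01  0.76  1.89  0.01  1.26 -0.06] 3.0083
[-0.74803467  0.39894209  0.91850184  1.82403283 -0.35488684  1.09377618
 -1.27163511]
[-0.57885138  0.33860846  0.67084335  1.8162346  -0.23785343  1.0683413
  1.75075531]
```

```bash
python3 - <<'E'
from plant import robot
from h import *
def snap(n):
    robot.sleep(.15)
    f=robot.grab_frame("wrist"); np.savez(f"f_{n}.npz",**f,tcp=robot.sense()["tcp_pos"],rot=robot.sense()["tcp_rot"]); cv2.imwrite(f"pics/{n}.png",f["image"][:,:,::-1])
robot.goto([.57,-.01,.23],[np.pi,0,-np.pi/2]); snap("w_tile")
robot.goto([.57,-.27,.25],[np.pi,0,-np.pi/2]); snap("w_stand")
s=robot.sense();print(np.round(s["joint_pos"],2),s["t"])
E
```

```text
[-0.26  0.49  0.91  1.65 -0.41  1.21 -0.82] 5.55
```

View pics/w_tile.png

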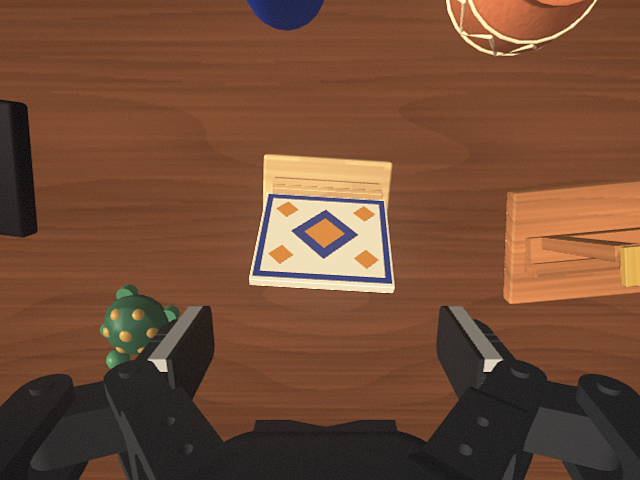

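View pics/w_stand.png

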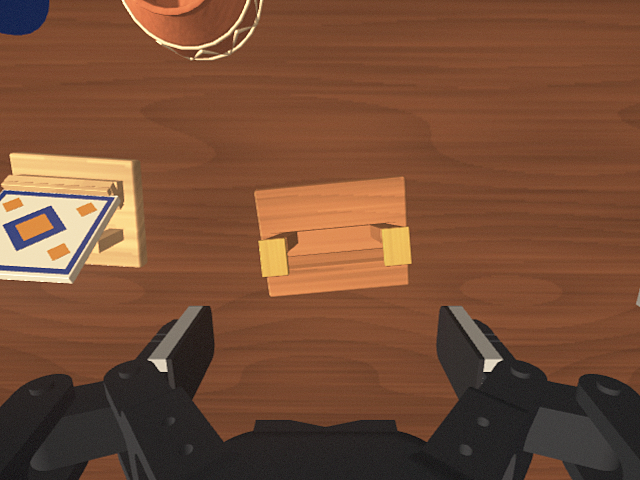

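The wrist views are clear. The tile face corners are near (269,195), (384,200), (394,286) and (250,278). The keepers are at (273,257) and (397,246), with the stand foot between (255,190) and (408,285). I'll enlarge these to refine the corners.

```bash
python3 - <<'E'
import cv2
a=cv2.imread("pics/w_tile.png")[145:300,240:405]; cv2.imwrite("pics/z1.png",cv2.resize(a,None,fx=4.5,fy=3.8,interpolation=2))
a=cv2.imread("pics/w_stand.png")[170:305,245:420]; cv2.imwrite("pics/z2.png",cv2.resize(a,None,fx=4.4,fy=4.4,interpolation=2))
E
```

```text
(no output)
```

View pics/z1.png

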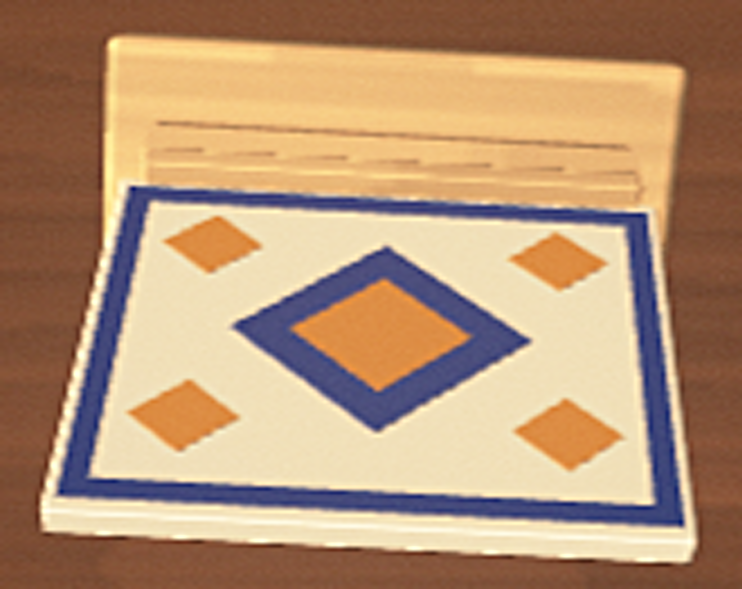

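View pics/z2.png

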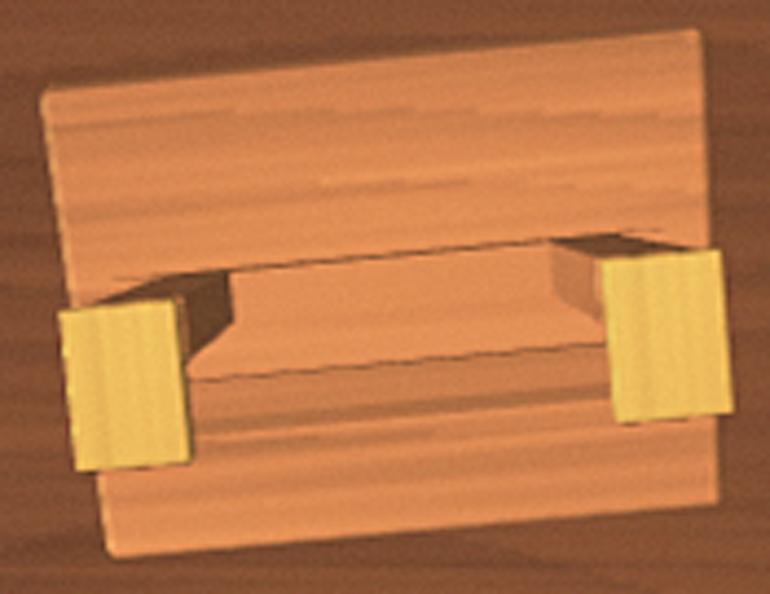

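```bash
cat >> h.py <<'E'
from scipy.spatial.transform import Rotation as Ro
def proj(f,P):
    c=np.asarray(P)@f["R"].T+f["t"]; return np.stack([f["fx"]*c[:,0]/c[:,2]+f["cx"],f["fy"]*c[:,1]/c[:,2]+f["cy"]],1)
def frame(yaw_deg,lean_deg):  # cols x,y,z ; z leaned by lean (positive=away)
    return Ro.from_euler('zy',[0,0]).as_matrix() @ (Ro.from_euler('z',yaw_deg,degrees=True)*Ro.from_euler('y',lean_deg,degrees=True)).as_matrix()
E
python3 - <<'E'
from h import *
from scipy.optimize import least_squares
fs=dict(np.load("f_w_stand.npz")); ft=dict(np.load("f_w_tile.npz"))
px=lambda L,k,o: (np.array(L)+.5)/np.array(k)-.5+np.array(o)
foot=px([(42,92),(698,30),(718,502),(112,556)],4.4,(245,170))
kl=px([(58,312),(180,300),(190,462),(77,470)],4.4,(245,170)); kr=px([(600,262),(720,250),(733,412),(617,422)],4.4,(245,170))
def stand(p):
    x,y,z,yaw=p; R0=frame(yaw,0);R1=frame(yaw,12); o=np.array([x,y,z])
    F=o+np.array([(60,78,18),(60,-78,18),(-60,-78,18),(-60,78,18)])/1e3@R0.T
    so=o+np.array([0,0,.03])
    KL=so+np.array([(16,56,110),(16,36,110),(-12,36,110),(-12,56,110)])/1e3@R1.T
    KR=so+np.array([(16,-36,110),(16,-56,110),(-12,-56,110),(-12,-36,110)])/1e3@R1.T
    return F,KL,KR
def res(p,full=True):
    F,KL,KR=stand(p); return np.r_[(proj(fs,F)-foot).ravel(),(proj(fs,KL)-kl).ravel(),(proj(fs,KR)-kr).ravel()]
r=least_squares(res,[.53,-.27,0,5],x_scale=[.01,.01,.01,1]); print("stand",r.x.round(4)); print(res(r.x).reshape(-1,2).round(1).tolist())
g=lambda q:res([q[0],q[1],0,q[2]]); r2=least_squares(g,[.53,-.27,5],x_scale=[.01,.01,1]); print("stand z=0",r2.x.round(4),g(r2.x).reshape(-1,2).round(1).tolist())
# check w/ top and scene clouds: keepers
R1=frame(r2.x[2],12); so=np.array([r2.x[0],r2.x[1],.03])
print("keeper tops predicted",(so+np.array([(2,46,110),(2,-46,110)])/1e3@R1.T).round(4))
# tile
c=px([(381,338)],(4.5,3.8),(240,145)); tc=px([(44,500),(694,532)],(4.5,3.8),(240,145)); dl=px([(233,326),(530,341),(387,246),(377,431)],(4.5,3.8),(240,145))
W=cloud(ft); vv,uu=np.mgrid[205:270,275:375]; P=W[205:270,275:375].reshape(-1,3); P=P[~np.isnan(P[:,0])]
m=np.median(P,0);_,_,V=np.linalg.svd(P-m); n=V[2]*np.sign(V[2][2]); print("plane",m,n,"lean",np.degrees(np.arcsin(n[2])),"yaw",np.degrees(np.arctan2(n[1],n[0])), np.std((P-m)@n))
def rt(p):
    x,y,z,yaw,s=p; R=frame(yaw,-32);o=np.array([x,y,z])
    A=o+np.array([(4,55,100),(4,-55,100)])/1e3@R.T; D=o+np.array([(4,s,50),(4,-s,50),(4,0,50-s),(4,0,50+s)])/1e3@R.T
    return np.r_[(proj(ft,A)-tc).ravel(),(proj(ft,D)-dl).ravel(),((m-(o+R@[.004,0,0]))@R[:,0])/.0007]
q=least_squares(rt,[.57,-.01,.03,-3,25],x_scale=[.01,.01,.01,1,1]); print("tile",q.x.round(4),rt(q.x).round(1))
np.savez("pose.npz",stand=r2.x,tile=q.x)
E
```

```text
stand [ 5.3090e-01 -2.7610e-01 -3.7000e-03  5.7019e+00]
[[-0.7, 0.4], [1.5, -0.1], [0.9, 1.1], [-0.7, 1.2], [0.9, -0.6], [-0.5, -0.3], [1.0, -0.4], [0.5, 0.2], [-0.2, -0.5], [-0.6, -0.3], [-0.7, 0.0], [-1.0, 0.2]]
stand z=0 [ 0.532  -0.276   5.7021] [[-1.5, -0.2], [2.2, -0.8], [1.6, 1.5], [-1.3, 1.7], [-0.2, -0.6], [-1.2, -0.4], [0.3, 0.1], [-0.5, 0.6], [0.4, -0.8], [0.4, -0.5], [0.3, 0.3], [-0.3, 0.5]]
keeper tops predicted [[ 0.5521 -0.2278  0.1372]
 [ 0.5612 -0.3193  0.1372]]
plane [ 0.55716334 -0.00882089  0.08248188] [ 0.8465797  -0.05244715  0.52967169] lean 31.983275047360635 yaw -3.545047168475973 0.0005924063550925348
tile [ 5.8300e-01 -9.8000e-03  3.3000e-02 -3.6064e+00  2.7874e+01] [-0.5  0.   0.9  0.2 -0.1 -0.3  0.  -0.1 -0.1  0.  -0.2 -0.2  0.4]
```

```bash
cat >> h.py <<'E'
po=np.load("pose.npz")
TO=po["tile"][:3]; TY=po["tile"][3]; SO=np.array([po["stand"][0],po["stand"][1],.03]); SY=po["stand"][2]
TR=frame(TY,-32); SR=frame(SY,12)
def tool(R,fl=1):  # tile rotation -> tool euler
    return Ro.from_matrix(np.stack([fl*R[:,0],-fl*R[:,1],-R[:,2]],1)).as_euler('xyz')
G=.074  # TCP height on tile
E
python3 - <<'E'
from plant import robot
from h import *
for fl in(1,-1):
  for h in(0,.03,.06,.08,.1):
    j=robot.inverse_kinematics(TO+TR@[0,0,G+h],tool(TR,fl)); print(fl,h,(TO+TR@[0,0,G+h]).round(3),None if j is None else j.round(2))
E
```

```text
1 0 [ 0.544 -0.007  0.096] [ 0.72  0.44 -0.99  2.33  1.64  0.46 -1.69]
1 0.03 [ 0.528 -0.006  0.121] [ 0.43  0.24 -0.62  2.35  1.42  0.25 -1.55]
1 0.06 [ 0.512 -0.005  0.147] [ 0.44  0.15 -0.62  2.36  1.08  0.22 -1.22]
1 0.08 [ 0.502 -0.005  0.164] [ 0.45  0.09 -0.61  2.36  0.82  0.22 -0.97]
1 0.1 [ 0.491 -0.004  0.181] [-0.8  -0.04  0.65  2.42  0.57  0.24 -0.73]
-1 0 [ 0.544 -0.007  0.096] [ 0.25  0.29 -0.42  2.35  1.71  0.22  1.3 ]
-1 0.03 [ 0.528 -0.006  0.121] [ 0.88  0.42 -1.17  2.33  1.51  0.49  1.58]
-1 0.06 [ 0.512 -0.005  0.147] [ 0.92  0.29 -1.17  2.34  1.3   0.4   1.75]
-1 0.08 [ 0.502 -0.005  0.164] [ 0.93  0.19 -1.14  2.34  1.07  0.32  1.96]
-1 0.1 [ 0.491 -0.004  0.181] [ 0.85  0.07 -1.    2.35  0.69  0.26  2.32]
```

```bash
python3 - <<'E'
from plant import robot
from h import *
for p in [(.45,-.05,.33),(.45,-.05,.4),(.48,-.1,.3),(.45,-.1,.28)]:
  for lean in (-32,-20,-5):
    j=robot.inverse_kinematics(p,tool(frame(TY,lean),-1)); print(p,lean,None if j is None else j.round(2))
E
```

```text
(0.45, -0.05, 0.33) -32 None
(0.45, -0.05, 0.33) -20 None
(0.45, -0.05, 0.33) -5 None
(0.45, -0.05, 0.4) -32 None
(0.45, -0.05, 0.4) -20 None
(0.45, -0.05, 0.4) -5 None
(0.48, -0.1, 0.3) -32 [ 1.2  -0.2  -0.88  2.18 -0.5   0.59 -2.56]
(0.48, -0.1, 0.3) -20 [ 1.74 -0.19 -1.37  2.02 -0.38  0.85 -2.66]
(0.48, -0.1, 0.3) -5 None
(0.45, -0.1, 0.28) -32 [ 0.96 -0.21 -0.65  2.26 -0.49  0.54 -2.57]
(0.45, -0.1, 0.28) -20 [ 1.58 -0.21 -1.2   2.11 -0.41  0.81 -2.61]
(0.45, -0.1, 0.28) -5 None
```

```bash
python3 - <<'E'
from plant import robot
from h import *
for p in [(.52,-.02,.27),(.544,-.007,.25),(.544,-.007,.22),(.53,-.007,.2),(.56,-.007,.3),(.54,-.1,.2),(.54,-.15,.22)]:
  for lean in (-32,-15):
    j=robot.inverse_kinematics(p,tool(frame(TY,lean),1)); print(p,lean,None if j is None else j.round(2))
E
```

```text
(0.52, -0.02, 0.27) -32 [-0.79 -0.15  0.64  2.25  0.41  0.5  -0.51]
(0.52, -0.02, 0.27) -15 [-0.78  0.01  0.74  2.04  0.03  0.83 -0.12]
(0.544, -0.007, 0.25) -32 [-0.86 -0.06  0.73  2.23  0.35  0.42 -0.47]
(0.544, -0.007, 0.25) -15 [-0.78  0.1   0.75  2.02 -0.06  0.79 -0.06]
(0.544, -0.007, 0.22) -32 [-0.88 -0.    0.77  2.28  0.28  0.33 -0.41]
(0.544, -0.007, 0.22) -15 [-0.75  0.14  0.74  2.06 -0.11  0.72 -0.02]
(0.53, -0.007, 0.2) -32 [-0.88  0.01  0.78  2.33  0.31  0.27 -0.45]
(0.53, -0.007, 0.2) -15 [-0.75  0.14  0.73  2.11 -0.11  0.67 -0.01]
(0.56, -0.007, 0.3) -32 [-0.82 -0.1   0.67  2.13  0.32  0.55 -0.42]
(0.56, -0.007, 0.3) -15 [-0.8   0.07  0.77  1.92 -0.03  0.91 -0.08]
(0.54, -0.1, 0.2) -32 [-0.54  0.06  0.71  2.28 -0.34  0.27  0.39]
(0.54, -0.1, 0.2) -15 [-0.45  0.17  0.64  2.07 -0.21  0.68  0.26]
(0.54, -0.15, 0.22) -32 [-0.44  0.05  0.74  2.23 -0.45  0.35  0.6 ]
(0.54, -0.15, 0.22) -15 [-0.33  0.17  0.63  2.02 -0.23  0.74  0.36]
```

```bash
python3 - <<'E'
from plant import robot
from h import *
robot.goto([.52,-.02,.27],tool(TR,1)); s=robot.sense(); print(s["joint_pos"].round(2),s["t"],s["tcp_pos"].round(3))
for h in(0,.02,.04,.06,.08,.1):
    j=robot.inverse_kinematics(TO+TR@[0,0,G+h],tool(TR,1)); print(h,None if j is None else j.round(2))
E
```

```text
[-0.79 -0.15  0.64  2.24  0.41  0.5  -0.51] 6.5667 [ 0.521 -0.021  0.271]
0 [ 0.41  0.32 -0.61  2.34  1.67  0.28 -1.78]
0.02 [ 0.42  0.27 -0.62  2.35  1.52  0.26 -1.64]
0.04 [ 0.44  0.21 -0.62  2.35  1.32  0.24 -1.45]
0.06 [ 0.44  0.15 -0.62  2.36  1.08  0.22 -1.22]
0.08 [ 0.45  0.09 -0.61  2.36  0.82  0.22 -0.97]
0.1 [-0.74 -0.03  0.59  2.41  0.56  0.24 -0.72]
```

```bash
python3 - <<'E'
from plant import robot
from h import *
robot.move_joints([.45,-.05,-.61,2.35,.82,.25,-.97]); s=robot.sense(); print(s["joint_pos"].round(2),s["t"],s["tcp_pos"].round(3),s["tcp_rot"].round(2))
robot.goto(TO+TR@[0,0,G+.06],tool(TR,1)); s=robot.sense(); print(s["joint_pos"].round(2),s["t"],s["tcp_pos"].round(3),s["tcp_rot"].round(2),(TO+TR@[0,0,G+.06]).round(3),tool(TR,1).round(3))
for h in (.04,.02,0):
    j=robot.inverse_kinematics(TO+TR@[0,0,G+h],tool(TR,1)); print(h,None if j is None else j.round(2))
for n in["wrist","scene"]:
    f=robot.grab_frame(n);cv2.imwrite(f"pics/pre_{n}.png",f["image"][:,:,::-1])
E
```

```text
[ 0.45 -0.05 -0.61  2.35  0.82  0.25 -0.97] 7.925 [ 0.509 -0.015  0.232] [ 3.06 -0.69 -0.03]
[ 0.45  0.15 -0.62  2.36  1.08  0.22 -1.22] 8.35 [ 0.512 -0.005  0.146] [-3.14 -0.56 -0.06] [ 0.512 -0.005  0.147] [ 3.142 -0.559 -0.063]
0.04 [ 0.39  0.2  -0.57  2.36  1.31  0.22 -1.44]
0.02 [ 0.34  0.25 -0.52  2.35  1.51  0.23 -1.64]
0 [ 0.27  0.3  -0.45  2.35  1.71  0.23 -1.83]
```

```bash
python3 - <<'E'
import cv2,numpy as np
a=cv2.imread("pics/pre_wrist.png");b=cv2.imread("pics/pre_scene.png")[150:350,120:390]
cv2.imwrite("pics/m2.png",np.hstack([cv2.resize(a,(400,300)),cv2.resize(b,(400,300))]))
E
```

```text
(no output)
```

View pics/m2.png

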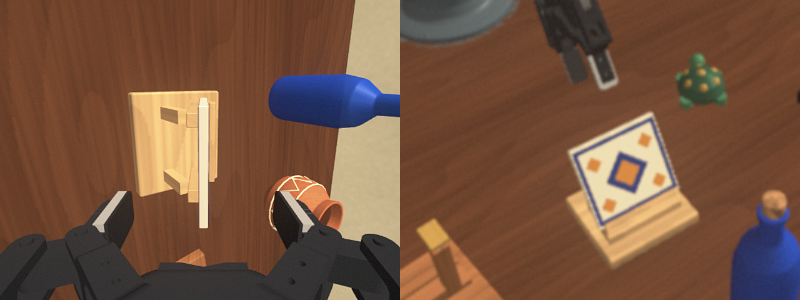

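```bash
python3 - <<'E'
from plant import robot
from h import *
robot.grip(.6)
f0=robot.sense()["wrist_force"]
hit=robot.move_straight(TO+TR@[0,0,G],vel=.08,contact_N=8); s=robot.sense(); print(hit,s["joint_pos"].round(2),s["t"],s["tcp_pos"].round(4),(s["wrist_force"]-f0).round(1))
if not hit:
    robot.grip(0,70); s=robot.sense(); print(s["opening"],s["t"],(s["wrist_force"]-f0).round(1))
    f=robot.grab_frame("wrist");cv2.imwrite(f"pics/grip_wrist.png",f["image"][:,:,::-1])
E
```

```text
False [ 0.35  0.31 -0.53  2.34  1.69  0.25 -1.8 ] 9.7833 [ 0.5438 -0.0073  0.0959] [-1.3 -0.8  1.1]
0.07174383719162758 10.2583 [-4.1 -0.8  5.7]
```

View pics/grip_wrist.png

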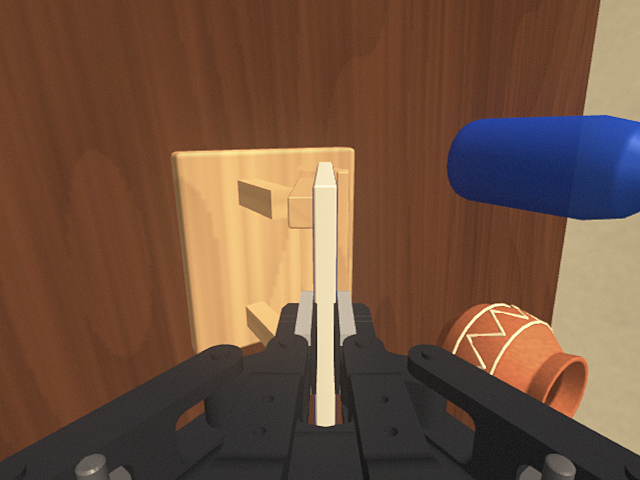

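```bash
cat >> h.py <<'E'
def sl(x,y,z,th):  # tile pose in slot -> (tcp pos, tool euler); th = lean off posts (deg, toward robot)
    R=frame(SY,12-th); o=SO+SR@np.array([x,y,z]); return o+R@[0,0,G],tool(R,1)
def st(robot,f0=None):
    s=robot.sense(); print("t%.1f"%s["t"],s["joint_pos"].round(2),"tcp",s["tcp_pos"].round(4),"F",s["wrist_force"].round(1),"Fslot",(SR.T@s["wrist_force"]).round(1),"op %.3f"%s["opening"]); return s
E
python3 - <<'E'
from plant import robot
from h import *
try:
    robot.move_straight(TO+TR@[0,0,G+.06],vel=.1)
except robot.IKError as e: print("ik",e)
st(robot)
for d in (.1,.05,0):
    p,o=sl(-.001,0,.006,30); p=p+frame(SY,-18)@[0,0,d]
    j=robot.inverse_kinematics(p,o); print(d,p.round(3),None if j is None else j.round(2))
p,o=sl(0,0,.0,0);j=robot.inverse_kinematics(p,o); print(p.round(3),None if j is None else j.round(2))
for n in["wrist","scene"]:
    f=robot.grab_frame(n);cv2.imwrite(f"pics/lift_{n}.png",f["image"][:,:,::-1])
E
```

```text
t11.1 [ 0.48  0.16 -0.66  2.36  1.1   0.23 -1.24] tcp [ 0.5122 -0.0056  0.1466] F [-0.2 -0.7 -1.1] Fslot [-0.  -0.7 -1.2] op 0.072
0.1 [ 0.479 -0.281  0.202] [ 1.47  0.37 -1.1   1.98  0.26  0.72  0.37]
0.05 [ 0.494 -0.28   0.154] [ 1.38  0.47 -1.06  2.01  0.42  0.65  0.22]
0 [ 0.509 -0.278  0.106] [ 1.37  0.62 -1.12  2.02  0.71  0.64 -0.03]
[ 0.547 -0.275  0.102] [ 0.81  0.68 -0.7   1.63  0.51  1.22  0.05]
```

View pics/lift_scene.png

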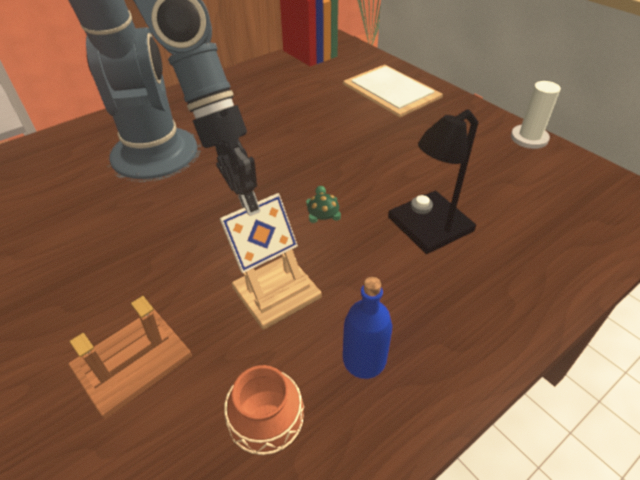

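```bash
python3 - <<'E'
from plant import robot
from h import *
robot.move_straight(TO+TR@[0,0,G+.06]+[0.01,-.01,.05],vel=.15); st(robot)
p,o=sl(-.001,0,.006,30); p=p+frame(SY,-18)@[0,0,.1]; print(robot.inverse_kinematics(p,o))
robot.goto(p,o); st(robot)
for d in (.05,0):
    p,o=sl(-.001,0,.006,30); p=p+frame(SY,-18)@[0,0,d]
    j=robot.inverse_kinematics(p,o); print(d,p.round(3),None if j is None else j.round(2))
for th in (20,10,0):
    p,o=sl(0,0,.0,th);j=robot.inverse_kinematics(p,o); print(p.round(3),None if j is None else j.round(2))
for n in["wrist","scene"]:
    f=robot.grab_frame(n);cv2.imwrite(f"pics/tr_{n}.png",f["image"][:,:,::-1]); np.savez(f"f_tr_{n}.npz",**f)
E
```

```text
t11.8 [ 0.74  0.09 -0.87  2.28  0.57  0.3  -0.67] tcp [ 0.5213 -0.0156  0.1956] F [ 0.4 -0.2 -1.8] Fslot [ 0.7 -0.2 -1.6] op 0.069
[ 1.3012393   0.29394935 -0.86786852  1.98514266  0.08021492  0.698601
  0.52986644]
t12.9 [ 1.3   0.29 -0.87  1.99  0.08  0.7   0.53] tcp [ 0.4788 -0.2797  0.201 ] F [-0.2  0.1 -2.4] Fslot [ 0.3  0.1 -2.4] op 0.071
0.05 [ 0.494 -0.28   0.154] [ 1.21  0.37 -0.81  2.01  0.17  0.6   0.44]
0 [ 0.509 -0.278  0.106] [ 1.12  0.45 -0.74  2.03  0.27  0.51  0.35]
[ 0.522 -0.277  0.103] [ 0.98  0.5  -0.68  1.91  0.37  0.74  0.21]
[ 0.535 -0.276  0.104] [ 0.85  0.56 -0.62  1.78  0.41  0.97  0.15]
[ 0.547 -0.275  0.102] [ 0.72  0.64 -0.55  1.64  0.42  1.18  0.12]
```

View pics/tr_scene.png

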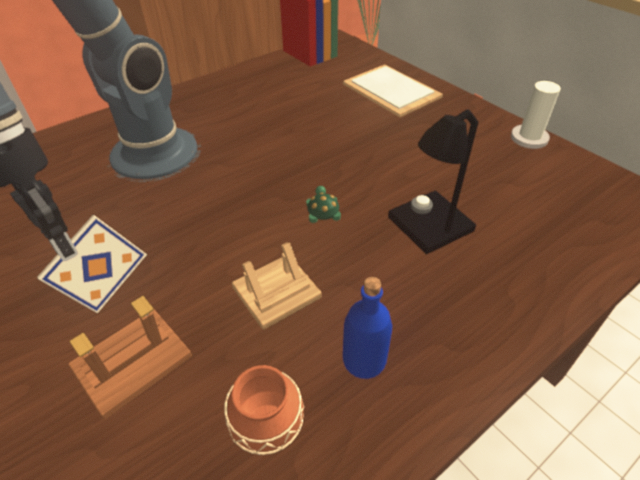

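View pics/tr_wrist.png

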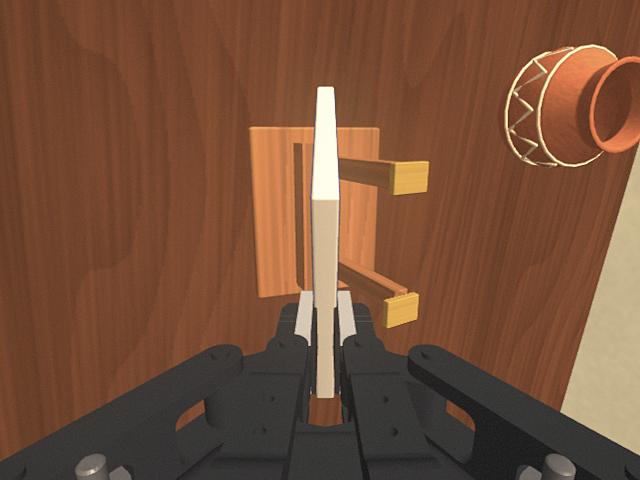

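The tile has turned in the grip. In the scene view its face is now a diamond with corners near (40,276), (95,217), (146,255) and (97,311), so it rotated about the jaw axis. I'll measure by how much.

```bash
python3 - <<'E'
from h import *
from scipy.optimize import least_squares
f=dict(np.load("f_tr_scene.npz"))
obs=np.array([(40,276),(95,217),(146,255),(97,311)],float)
p=np.array([.4788,-.2797,.201]); R=frame(SY,-18)
gp=p+R@[0,0,.008]
C=np.array([(4,55,100),(4,55,0),(4,-55,0),(4,-55,100)])/1e3
best=None
for k in range(4):
  ob=np.roll(obs,k,0)
  for sgn in(1,):
    def res(q):
        Rp=R@Ro.from_euler('x',q[0]).as_matrix()
        # grasp point at tile (0,q1,q2)
        return (proj(f,gp+(C-[0,q[1],q[2]])@Rp.T)-ob).ravel()
    for a0 in(-.6,0,.6):
        r=least_squares(res,[a0,0,.08],x_scale=[.1,.01,.01]); 
        if best is None or r.cost<best[0]: best=(r.cost,np.degrees(r.x[0]),r.x[1:],k,r.fun.round(1))
print(best)
E
python3 - <<'E'
import cv2
a=cv2.imread("pics/tr_scene.png")[195:400,10:210];cv2.imwrite("pics/z3.png",cv2.resize(a,None,fx=2.9,fy=2.9,interpolation=2))
E
```

```text
(np.float64(7.453142225589147), np.float64(202.07443432366878), array([0.01310618, 0.01818091]), 1, array([ 0.1,  1.6, -1.7,  1.3,  0.9, -2.2,  1.4, -0.5]))
```

View pics/z3.png

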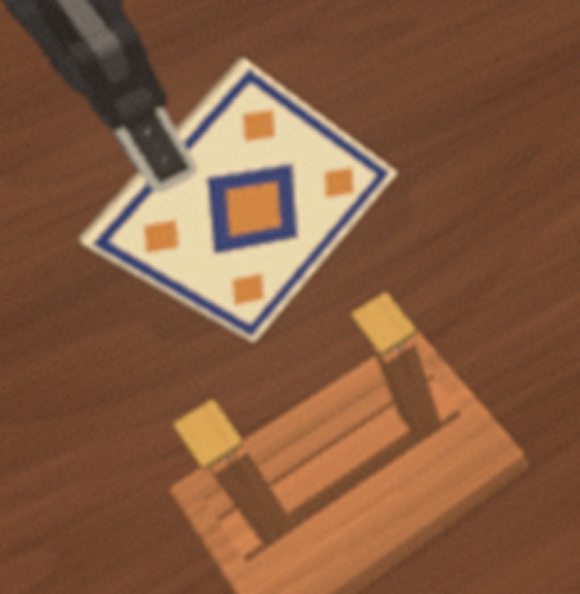

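```bash
python3 - <<'E'
from h import *
from scipy.optimize import least_squares
f=dict(np.load("f_tr_wrist.npz"))
p=np.array([.4788,-.2797,.201]); R=frame(SY,-18); gp=p+R@[0,0,-.0]
gp=p+R@[0,0,.008]
C=np.array([(0,55,100),(0,55,0),(0,-55,100)])/1e3
for ph,yg,zg in[(0,0,.082),(22,0,.082),(22,-.013,.082),(30,0,.082)]:
    Rp=R@Ro.from_euler('x',ph,degrees=True).as_matrix()
    print(ph,yg,proj(f,gp+(C-[0,yg,zg])@Rp.T).round(1).tolist())
def res(q):
    Rp=R@Ro.from_euler('x',q[0]).as_matrix()
    return (proj(f,gp+(C[:2]-[0,q[1],.082])@Rp.T)-[(325,197),(325,88)])[:,1]
r=least_squares(res,[.3,0],x_scale=[.1,.01]);print(np.degrees(r.x[0]),r.x[1],r.fun)
E
```

```text
0 0 [[324.6, 184.2], [324.9, 161.6], [324.3, 445.7]]
22 0 [[324.4, 228.8], [324.9, 111.8], [324.4, 413.9]]
22 -0.013 [[324.4, 191.2], [324.9, 85.1], [324.4, 399.6]]
30 0 [[324.4, 252.7], [324.9, 95.1], [324.5, 400.6]]
22.244366020064096 -0.011359875760234697 [1.70530257e-13 2.84217094e-14]
```

The tile turned 22° and shifted about 12 mm along y in the grip; the scene and wrist views agree on this. It most likely clipped the near keeper during the joint move, because I left too little clearance. Plan: tilt the tool to bring the tile square, stand it on open table in front of the stand, loosen the jaws slightly, turn the tool upright and centred, and regrip.

```bash
python3 - <<'E'
from plant import robot
from h import *
ph=np.radians(22.2); yg=-.012
Rv=frame(SY,0); Rtool=Rv@Ro.from_euler('x',-ph).as_matrix()
o=tool(Rtool)
def tcp(origin): return origin+Rv@[0,yg,.082]-.008*Rtool[:,2]
for z in(.06,.0):
    for x in(.43,.44,.45):
        j=robot.inverse_kinematics(tcp(np.array([x,-.27,z])),o); print(z,x,tcp(np.array([x,-.27,z])).round(3),None if j is None else j.round(2))
print(robot.inverse_kinematics(np.array([.44,-.27,.074]),tool(Rv)))
E
```

```text
0.06 0.43 [ 0.431 -0.285  0.135] [ 0.72  0.29 -0.51  2.13  0.76  0.77 -0.23]
0.06 0.44 [ 0.441 -0.285  0.135] [ 0.7   0.3  -0.5   2.12  0.76  0.78 -0.23]
0.06 0.45 [ 0.451 -0.285  0.135] [ 0.68  0.31 -0.49  2.1   0.76  0.79 -0.23]
0.0 0.43 [ 0.431 -0.285  0.075] [ 0.6   0.38 -0.38  2.19  0.89  0.66 -0.38]
0.0 0.44 [ 0.441 -0.285  0.075] [ 0.59  0.39 -0.37  2.17  0.88  0.67 -0.38]
0.0 0.45 [ 0.451 -0.285  0.075] [ 0.57  0.4  -0.37  2.15  0.88  0.68 -0.37]
[ 0.97648382  0.47589845 -0.64223083  2.01614475  0.40272987  0.77562857
  0.19395195]
```

```bash
cat >> h.py <<'E'
def rec(robot,n,box=None,cam="scene"):
    f=robot.grab_frame(cam); np.savez(f"f_{n}.npz",**f); im=f["image"][:,:,::-1]
    if box: im=im[box[1]:box[3],box[0]:box[2]]; k=min(780/im.shape[1],580/im.shape[0]); im=cv2.resize(im,None,fx=k,fy=k,interpolation=2)
    cv2.imwrite(f"pics/{n}.png",im)
E
python3 - <<'E'
from plant import robot
from h import *
ph=np.radians(22.2); yg=-.012
Rv=frame(SY,0); Rtool=Rv@Ro.from_euler('x',-ph).as_matrix(); o=tool(Rtool)
def tcp(origin): return origin+Rv@[0,yg,.082]-.008*Rtool[:,2]
T=np.array([.435,-.27,0])
robot.move_straight(tcp(T+[0,0,.1]),vel=.1,attitude=o); st(robot)
robot.move_straight(tcp(T+[0,0,.04]),vel=.1); st(robot)
rec(robot,"sq_w",cam="wrist"); rec(robot,"sq_s",(0,170,270,400))
E
```

```text
t13.8 [ 0.84  0.25 -0.64  2.08  0.71  0.86 -0.15] tcp [ 0.4372 -0.2844  0.1749] F [ 0.1 -1.6 -1.9] Fslot [ 0.3 -1.6 -1.9] op 0.065
t14.5 [ 0.78  0.35 -0.59  2.14  0.85  0.78 -0.32] tcp [ 0.4369 -0.2854  0.1151] F [-0.  -0.3 -2.1] Fslot [ 0.4 -0.3 -2. ] op 0.068
```

View pics/sq_s.png

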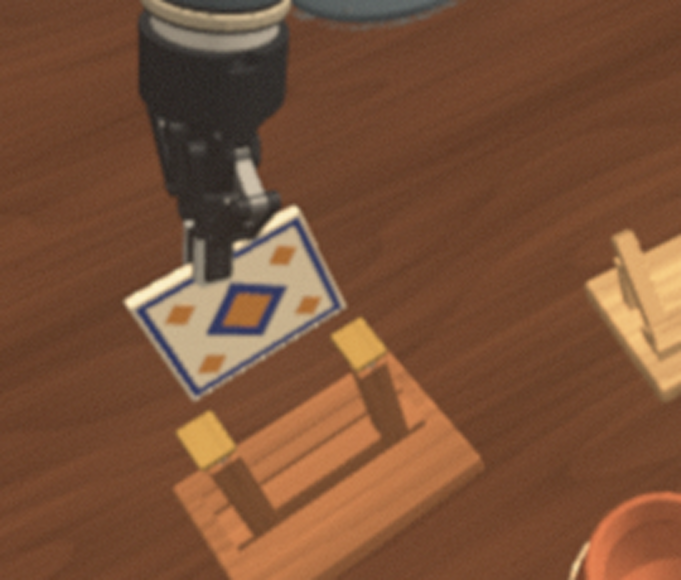

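View pics/sq_w.png

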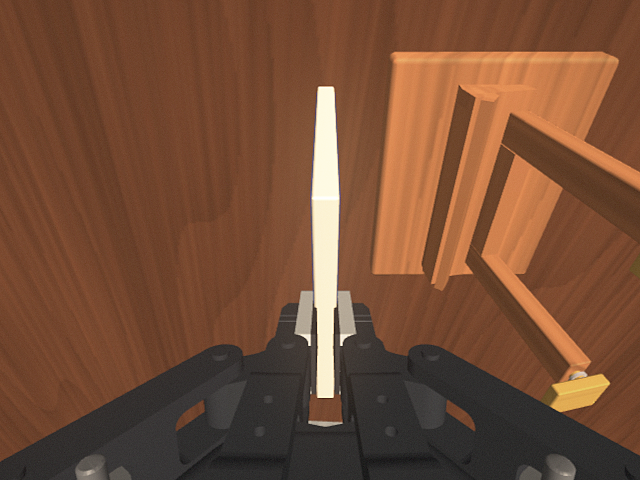

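```bash
python3 - <<'E'
from plant import robot
from h import *
ph=np.radians(22.2); yg=-.012
Rv=frame(SY,0); Rtool=Rv@Ro.from_euler('x',-ph).as_matrix(); o=tool(Rtool)
def tcp(origin): return origin+Rv@[0,yg,.082]-.008*Rtool[:,2]
T=np.array([.435,-.27,0])
print(robot.move_straight(tcp(T+[0,0,.008]),vel=.06,contact_N=6)); s=st(robot)
hit=robot.move_straight(tcp(T+[0,0,-.012]),vel=.02,contact_N=8); s=st(robot)
print(hit,"origin z",(s["tcp_pos"]-tcp(T))[2], s["torque"].round(2))
rec(robot,"sq2_w",cam="wrist")
E
```

```text
False
t15.3 [ 0.74  0.4  -0.56  2.16  0.94  0.74 -0.41] tcp [ 0.4367 -0.2849  0.0826] F [ 0.3  0.4 -2.3] Fslot [ 0.9  0.4 -2.2] op 0.070
t15.8 [ 0.74  0.41 -0.55  2.17  0.96  0.73 -0.44] tcp [ 0.4369 -0.2846  0.0754] F [-1.2  1.2  5.1] Fslot [-2.1  1.3  4.8] op 0.070
True origin z 0.0007740874239873935 [ 0.28  0.13 -0.04]
```

```bash
python3 - <<'E'
from plant import robot
from h import *
ph=np.radians(22.2); yg=-.012
Rv=frame(SY,0); Rtool=Rv@Ro.from_euler('x',-ph).as_matrix(); o=tool(Rtool)
T=np.array([.435,-.27,0])
s=robot.sense(); g=s["tcp_pos"]+.008*Rtool[:,2]  # actual grasp point
robot.grip(.12); s=st(robot)
T2=g-Rv@[0,yg,.082]; print("tile origin est",T2.round(4))
robot.move_straight(T2+Rv@[0,0,.074],vel=.05,attitude=tool(Rv)); st(robot)
rec(robot,"sq3_w",cam="wrist"); rec(robot,"sq3_s",(0,170,270,400))
E
```

```text
t16.1 [ 0.74  0.41 -0.55  2.17  0.96  0.73 -0.44] tcp [ 0.4358 -0.2847  0.0745] F [-0.2 -0.6 -0.3] Fslot [-0.2 -0.6 -0.3] op 0.119
tile origin est [ 0.4353 -0.2697  0.0007]
t16.8 [ 1.07  0.5  -0.76  2.02  0.48  0.8   0.13] tcp [ 0.4349 -0.2693  0.0744] F [0.5 0.8 0.3] Fslot [0.5 0.8 0.4] op 0.121
```

View pics/sq3_s.png

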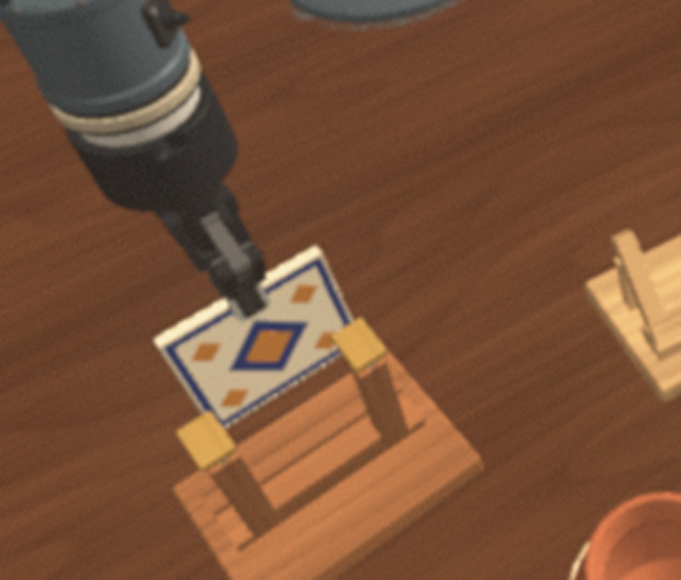

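View pics/sq3_w.png

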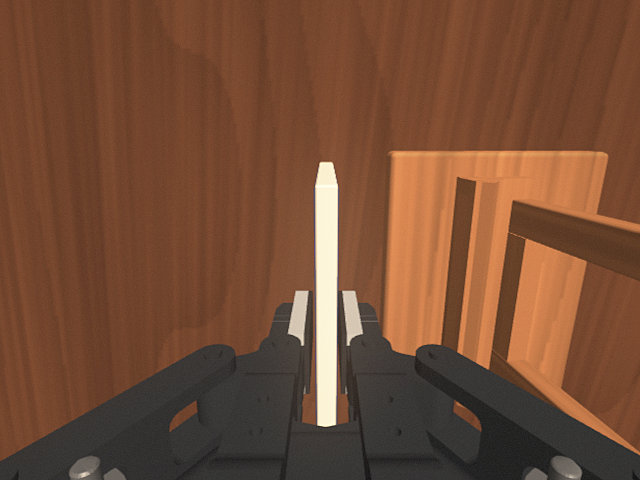

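The tile now stands square on the table between the loosened jaws. The wrist view shows its near corners at v=162 and 185, which matches a centred grasp. I'll regrip harder and go in by straight, slow lines.

```bash
python3 - <<'E'
from plant import robot
from h import *
robot.grip(0,100); s=st(robot)
robot.move_straight(s["tcp_pos"]+[0,0,.07],vel=.08); st(robot)
p,o=sl(-.001,0,.006,30); Z=frame(SY,-18)[:,2]
robot.move_straight(p+.06*Z,vel=.06,attitude=o); st(robot); print((p+.06*Z).round(4))
rec(robot,"pi_w",cam="wrist"); rec(robot,"pi_s",(0,170,270,400))
E
```

```text
t17.1 [ 1.07  0.5  -0.76  2.02  0.48  0.8   0.13] tcp [ 0.4356 -0.2685  0.075 ] F [-0.6  1.   1.6] Fslot [-0.9  1.1  1.5] op 0.056
t18.1 [ 1.14  0.41 -0.83  1.96  0.37  0.93  0.22] tcp [ 0.4351 -0.2684  0.1445] F [-0.4 -0.9 -2.8] Fslot [ 0.1 -0.9 -2.9] op 0.058
t19.3 [ 1.31  0.4  -0.94  2.    0.26  0.64  0.37] tcp [ 0.491  -0.2799  0.1635] F [ 0.3  0.3 -1.3] Fslot [ 0.6  0.3 -1.2] op 0.061
[ 0.491  -0.2801  0.1635]
```

```bash
python3 - <<'E'
import cv2,numpy as np
a=cv2.imread("pics/pi_w.png");b=cv2.imread("pics/pi_s.png")
cv2.imwrite("pics/m3.png",np.hstack([cv2.resize(a,(400,300)),cv2.resize(b,(400,340))[:300]]))
E
```

```text
(no output)
```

View pics/m3.png

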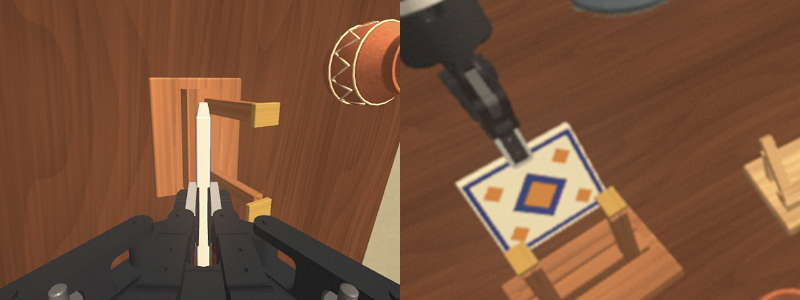

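```bash
python3 - <<'E'
from plant import robot
from h import *
p,o=sl(-.001,0,.012,30); Z=frame(SY,-18)[:,2]
robot.move_straight(p+.015*Z,vel=.06); 
hit=robot.move_straight(p,vel=.03,contact_N=5); s=st(robot); print("hit",hit,"slot",(SR.T@(s["tcp_pos"]-frame(SY,-18)@[0,0,G]-SO)).round(4))
if not hit:
    p,o=sl(-.001,0,-.004,30)
    hit=robot.move_straight(p,vel=.02,contact_N=5); s=st(robot); print("hit",hit,"slot",(SR.T@(s["tcp_pos"]-frame(SY,-18)@[0,0,G]-SO)).round(4))
robot.sleep(.15)
rec(robot,"in_w",cam="wrist"); rec(robot,"in_s",(0,170,270,400))
E
```

```text
t20.9 [ 1.19  0.48 -0.84  2.02  0.36  0.54  0.27] tcp [ 0.5108 -0.278   0.1123] F [ 0.3  0.6 -2. ] Fslot [ 0.8  0.6 -1.9] op 0.056
hit False slot [-0.0009  0.0001  0.012 ]
t21.4 [ 1.18  0.48 -0.82  2.03  0.37  0.52  0.26] tcp [ 0.5089 -0.2784  0.1031] F [-1.4 -0.1  3.4] Fslot [-2.1  0.   3.1] op 0.057
hit True slot [-0.0008 -0.0001  0.0026]
```

```bash
python3 - <<'E'
import cv2,numpy as np
a=cv2.imread("pics/in_w.png");b=cv2.imread("pics/in_s.png")
cv2.imwrite("pics/m4.png",np.hstack([cv2.resize(a,(400,300)),cv2.resize(b,(400,340))[40:]]))
E
```

```text
(no output)
```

View pics/m4.png

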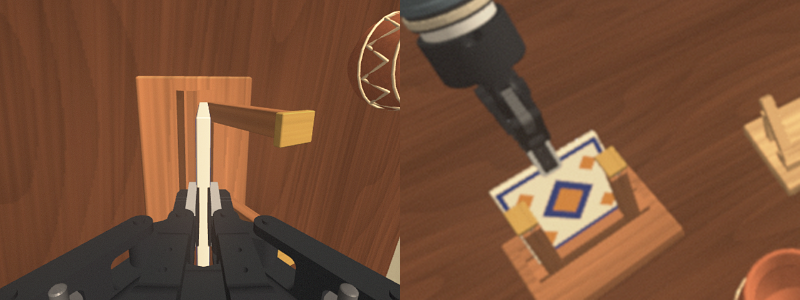

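```bash
python3 - <<'E'
from plant import robot
from h import *
for th in (30,25,20,15,10,5,1):
    z0=.004*np.sin(np.radians(th))+.0012
    p,o=sl(-.001,0,z0,th)
    hit=robot.move_straight(p,vel=.04,attitude=o,contact_N=7); s=st(robot)
    R=(Ro.from_euler('xyz',s["tcp_rot"])).as_matrix(); org=s["tcp_pos"]+R[:,2]*G
    print(th,hit,"slot",(SR.T@(org-SO)).round(4),"ang",np.degrees(np.arccos(np.clip(-R[:,2]@SR[:,2],-1,1))).round(2))
    if hit: break
E
```

```text
t21.9 [ 1.18  0.48 -0.82  2.03  0.37  0.52  0.26] tcp [ 0.5086 -0.2782  0.1034] F [-0.6 -0.5 -0.3] Fslot [-0.5 -0.4 -0.5] op 0.054
30 False slot [-0.0012  0.0002  0.0028] ang 29.97
t22.2 [ 1.1   0.49 -0.78  1.97  0.39  0.64  0.22] tcp [ 0.515  -0.2773  0.1047] F [-1.4  0.4  3.3] Fslot [-2.1  0.6  3. ] op 0.060
25 False slot [-0.0009  0.0004  0.0024] ang 25.01
t22.4 [ 1.02  0.52 -0.75  1.9   0.41  0.76  0.17] tcp [ 0.5225 -0.2765  0.1066] F [-0.7 -0.2 -2.7] Fslot [-0.1 -0.2 -2.8] op 0.057
20 True slot [-0.0001  0.0005  0.0033] ang 19.81
```

```bash
python3 - <<'E'
from plant import robot
from h import *
for th in (19,14,9,4,1):
    z0=.004*np.sin(np.radians(th))+.0015
    p,o=sl(-.001,0,z0,th)
    hit=robot.move_straight(p,vel=.03,attitude=o,contact_N=9); s=st(robot)
    R=(Ro.from_euler('xyz',s["tcp_rot"])).as_matrix(); org=s["tcp_pos"]+R[:,2]*G
    print(th,hit,"slot",(SR.T@(org-SO)).round(4),"ang",np.degrees(np.arccos(np.clip(-R[:,2]@SR[:,2],-1,1))).round(2))
    if hit: break
rec(robot,"str_w",cam="wrist"); rec(robot,"str_s",(0,170,270,400))
E
```

```text
t22.7 [ 1.01  0.52 -0.74  1.89  0.42  0.78  0.17] tcp [ 0.5221 -0.2769  0.1059] F [-0.3  0.6 -1. ] Fslot [-0.   0.6 -1.1] op 0.060
19 False slot [-0.0014  0.0002  0.0022] ang 18.99
t23.1 [ 0.94  0.55 -0.71  1.83  0.43  0.89  0.14] tcp [ 0.5287 -0.2761  0.106 ] F [ 0.2  0.4 -1. ] Fslot [ 0.4  0.4 -0.9] op 0.058
14 False slot [-0.0011  0.0003  0.0018] ang 14.01
t23.4 [ 0.88  0.59 -0.68  1.76  0.45  1.01  0.11] tcp [ 0.5348 -0.2755  0.1057] F [ 0.1  0.3 -0.6] Fslot [ 0.3  0.3 -0.6] op 0.059
9 False slot [-0.0013  0.0003  0.0016] ang 9.04
t23.8 [ 0.82  0.63 -0.66  1.69  0.46  1.12  0.09] tcp [ 0.541  -0.275   0.1049] F [ 0.9 -0.4 -1.1] Fslot [ 1.  -0.5 -0.9] op 0.056
4 False slot [-0.0014  0.0002  0.0013] ang 4.04
t24.1 [ 0.79  0.65 -0.64  1.65  0.47  1.18  0.08] tcp [ 0.5448 -0.2747  0.1041] F [ 0.2  0.  -2.6] Fslot [ 0.7 -0.  -2.5] op 0.055
1 False slot [-0.0015  0.      0.0011] ang 1.04
```

```bash
python3 - <<'E'
import cv2,numpy as np
a=cv2.imread("pics/str_w.png");b=cv2.imread("pics/str_s.png")
cv2.imwrite("pics/m5.png",np.hstack([cv2.resize(a,(400,300)),cv2.resize(b,(400,340))[40:]]))
E
```

```text
(no output)
```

View pics/m5.png

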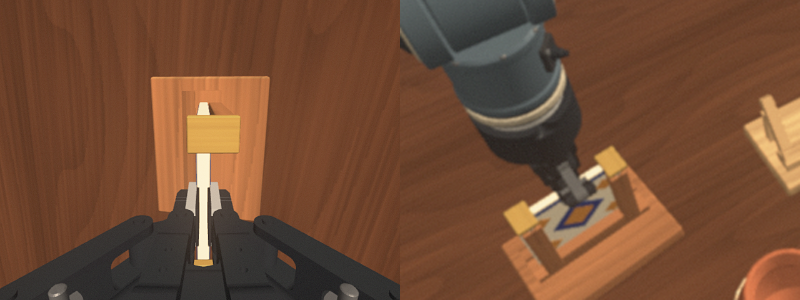

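```bash
cat >> h.py <<'E'
def rep(robot,l=""):
    s=st(robot); R=(Ro.from_euler('xyz',s["tcp_rot"])).as_matrix(); org=s["tcp_pos"]+R[:,2]*G
    print("  ",l,"slot",(SR.T@(org-SO)).round(4),"ang",np.degrees(np.arccos(np.clip(-R[:,2]@SR[:,2],-1,1))).round(2)); return s
E
python3 - <<'E'
from plant import robot
from h import *
p,o=sl(.003,0,.0011,0)
hit=robot.move_straight(p,vel=.015,attitude=o,contact_N=5); s=rep(robot,hit)
c=SR.T@(s["tcp_pos"]-SO); 
tgt=SO+SR@np.array([c[0]-.0003,c[1],G-.006])
hit=robot.move_straight(tgt,vel=.02,contact_N=5); rep(robot,hit)
robot.sleep(.4); rep(robot)
E
```

```text
t24.5 [ 0.78  0.66 -0.64  1.63  0.47  1.2   0.08] tcp [ 0.5474 -0.275   0.1034] F [0.3 0.2 5.1] Fslot [-0.8  0.2  5. ] op 0.056
   True slot [-0.0001 -0.0005  0.001 ] ang 0.07
t24.7 [ 0.78  0.66 -0.64  1.63  0.47  1.2   0.08] tcp [ 0.5474 -0.275   0.1034] F [0.2 0.6 3.6] Fslot [-0.5  0.6  3.5] op 0.056
   True slot [-0.     -0.0006  0.001 ] ang 0.1
t25.1 [ 0.78  0.66 -0.64  1.63  0.47  1.2   0.08] tcp [ 0.5474 -0.275   0.1034] F [0.3 0.3 6.2] Fslot [-0.9  0.3  6.1] op 0.056
    slot [ 0.     -0.0005  0.001 ] ang 0.09
```

```bash
python3 - <<'E'
from plant import robot
from h import *
s=robot.sense(); c=SR.T@(s["tcp_pos"]-SO); np.save("home.npy",c); np.save("homeo.npy",s["tcp_rot"])
def go(dz,v=.02): robot.move_straight(SO+SR@np.array([c[0]-.0004,c[1],c[2]+dz]),vel=v)
for dz in(.003,.007,.009,.0105):
    go(dz); F=np.mean([SR.T@robot.sense()["wrist_force"] for _ in range(1) ],0); rep(robot,dz)
F=[]
for _ in range(5):
    robot.sleep(.06); F.append(SR.T@robot.sense()["wrist_force"])
print(np.mean(F,0).round(2))
E
```

```text
t25.4 [ 0.78  0.66 -0.64  1.63  0.47  1.21  0.08] tcp [ 0.5473 -0.2749  0.1058] F [ 0.1 -1.1 -1.9] Fslot [ 0.4 -1.1 -1.8] op 0.062
   0.003 slot [-0.0008 -0.0004  0.0034] ang 0.05
t25.8 [ 0.78  0.66 -0.64  1.63  0.47  1.22  0.08] tcp [ 0.5478 -0.2748  0.1098] F [-2.1 -0.4 -4.9] Fslot [-1.  -0.2 -5.2] op 0.059
   0.007 slot [-0.0012 -0.0003  0.0073] ang 0.09
t26.0 [ 0.78  0.66 -0.64  1.62  0.47  1.22  0.08] tcp [ 0.5482 -0.2747  0.1118] F [-2.2  0.2 -6.1] Fslot [-0.9  0.4 -6.4] op 0.058
   0.009 slot [-0.0012 -0.0003  0.0094] ang 0.09
t26.3 [ 0.78  0.66 -0.64  1.62  0.47  1.22  0.09] tcp [ 0.5485 -0.2747  0.1133] F [-3.1  0.1 -7.6] Fslot [-1.4  0.4 -8.1] op 0.055
   0.0105 slot [-0.0012 -0.0003  0.011 ] ang 0.09
[-2.    0.89 -8.31]
```

```bash
python3 - <<'E'
from plant import robot
from h import *
c=np.load("home.npy")
def go(dz,v=.02,**k): return robot.move_straight(SO+SR@np.array([c[0]-.0002,c[1],c[2]+dz]),vel=v,**k)
go(.0113)
F=[]
for _ in range(10):
    robot.sleep(.1); F.append(SR.T@robot.sense()["wrist_force"])
print(np.mean(F,0).round(2),np.array(F)[:,2].round(1)); rep(robot)
rec(robot,"tug_s",(0,170,270,400)); rec(robot,"tug_w",cam="wrist")
go(.003,.03); rep(robot,"down")
print(go(-.004,.015,contact_N=5)); rep(robot,"home"); robot.sleep(.2); rep(robot)
E
```

```text
[-3.2   1.26 -9.48] [ -9.3  -9.1 -10.2  -9.5  -8.4 -10.1  -9.4 -10.   -9.4  -9.5]
t27.8 [ 0.78  0.65 -0.64  1.62  0.46  1.23  0.09] tcp [ 0.5489 -0.2747  0.1142] F [-5.1 -0.2 -8.6] Fslot [-3.2  0.3 -9.5] op 0.061
    slot [-0.001  -0.0003  0.0119] ang 0.09
t28.4 [ 0.78  0.66 -0.64  1.63  0.47  1.21  0.08] tcp [ 0.5482 -0.2753  0.1068] F [-2.9  0.3 -2.9] Fslot [-2.2  0.6 -3.5] op 0.054
   down slot [-0.     -0.001   0.0045] ang 0.07
True
t28.6 [ 0.78  0.66 -0.64  1.63  0.47  1.21  0.08] tcp [ 0.5468 -0.2752  0.1047] F [-0.5 -0.8 -1.6] Fslot [-0.2 -0.8 -1.7] op 0.055
   home slot [-0.0012 -0.0007  0.0021] ang 0.11
t28.8 [ 0.78  0.66 -0.64  1.63  0.47  1.21  0.08] tcp [ 0.5452 -0.2752  0.1039] F [-0.2  0.  -1.8] Fslot [ 0.2  0.1 -1.8] op 0.055
    slot [-0.0028 -0.0004  0.0011] ang 0.32
```

```bash
python3 - <<'E'
import cv2,numpy as np
a=cv2.imread("pics/tug_w.png");b=cv2.imread("pics/tug_s.png")
cv2.imwrite("pics/m6.png",np.hstack([cv2.resize(a,(400,300)),cv2.resize(b,(400,340))[40:]]))
E
```

```text
(no output)
```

View pics/m6.png

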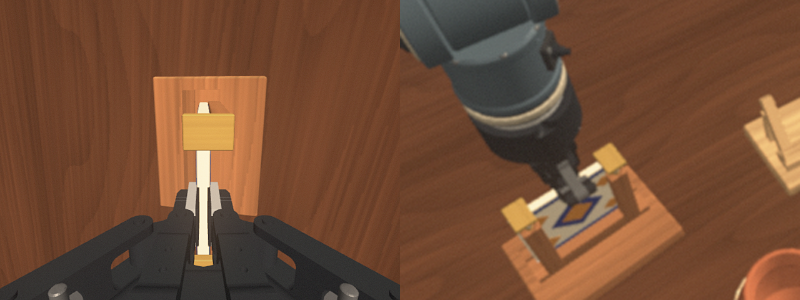

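```bash
python3 - <<'E'
from plant import robot
from h import *
c=np.load("home.npy"); o=tool(SR)
def go(dx,dz,v=.02,**k): return robot.move_straight(SO+SR@np.array([c[0]+dx,c[1]+.0005,c[2]+dz]),vel=v,attitude=o,**k)
print(go(-.0002,0.0003,.01)); rep(robot)
print(go(-.0002,-.003,.01,contact_N=4)); robot.sleep(.2); s=rep(robot,"home")
rec(robot,"home_w",cam="wrist")
robot.grip(.15); rep(robot); rec(robot,"rel_w",cam="wrist")
E
```

```text
False
t29.3 [ 0.78  0.66 -0.64  1.63  0.47  1.21  0.08] tcp [ 0.5473 -0.2744  0.1036] F [ 1.1 -0.1 -2.1] Fslot [ 1.5 -0.2 -1.9] op 0.055
    slot [-0.0003  0.0001  0.0012] ang 0.01
True
t29.7 [ 0.78  0.66 -0.64  1.63  0.47  1.21  0.08] tcp [ 0.5473 -0.2744  0.1034] F [ 1.3 -0.2  5.4] Fslot [ 0.2 -0.3  5.5] op 0.058
   home slot [-0.0002  0.0001  0.001 ] ang 0.01
t30.0 [ 0.78  0.67 -0.64  1.64  0.47  1.2   0.08] tcp [ 0.546  -0.2742  0.1017] F [ 1.4  0.2 -0.3] Fslot [1.5 0.1 0.1] op 0.155
    slot [-0.0012  0.0006 -0.001 ] ang 0.17
```

```bash
python3 - <<'E'
import cv2,numpy as np
a=cv2.imread("pics/home_w.png");b=cv2.imread("pics/rel_w.png")
cv2.imwrite("pics/m7.png",np.hstack([cv2.resize(a,(400,300)),cv2.resize(b,(400,300))]))
E
```

```text
(no output)
```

View pics/m7.png

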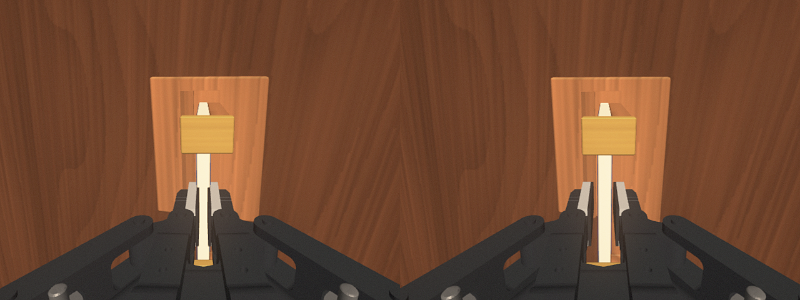

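```bash
python3 - <<'E'
from plant import robot
from h import *
robot.grip(.4); robot.sleep(.45); s=rep(robot)
robot.move_straight(s["tcp_pos"]+SR@[-.002,0,.11],vel=.1); rep(robot)
rec(robot,"out_s",(0,170,270,400)); rec(robot,"out_w",cam="wrist")
# lamp IK
for lean in(0,-10,-20):
  for dz in(.011,.1):
    R=frame(0,lean); tip=np.array([.573,.35,.044+dz-.011]); p=tip+R[:,2]*.011
    for yw in(0,30,-30):
        j=robot.inverse_kinematics(p,tool(frame(yw,lean))); print(lean,dz,yw,None if j is None else j.round(2))
E
```

```text
t30.8 [ 0.78  0.66 -0.64  1.64  0.47  1.2   0.08] tcp [ 0.5464 -0.2742  0.1021] F [-0.5 -0.2  1.1] Fslot [-0.7 -0.1  1. ] op 0.399
    slot [-0.0009  0.0005 -0.0005] ang 0.12
t32.1 [ 0.77  0.59 -0.67  1.49  0.41  1.4   0.13] tcp [ 0.5666 -0.2722  0.2093] F [-0.7  0.4 -0.4] Fslot [-0.5  0.5 -0.6] op 0.397
    slot [-0.0034  0.0006  0.1086] ang 0.21
0 0.011 0 [-0.13  0.75 -0.73  1.65  0.58  0.97 -1.07]
0 0.011 30 [-0.09  0.78 -0.8   1.65  0.64  1.   -0.59]
0 0.011 -30 [-0.23  0.7  -0.57  1.66  0.46  0.92 -1.5 ]
0 0.1 0 [-0.07  0.67 -0.83  1.58  0.54  1.13 -1.03]
0 0.1 30 [-0.02  0.72 -0.94  1.58  0.62  1.16 -0.57]
0 0.1 -30 [-0.17  0.62 -0.66  1.59  0.41  1.08 -1.46]
-10 0.011 0 [-0.22  0.66 -0.63  1.78  0.71  0.8  -1.22]
-10 0.011 30 [-0.1   0.68 -0.74  1.8   0.72  0.75 -0.68]
-10 0.011 -30 [-0.35  0.65 -0.48  1.73  0.61  0.86 -1.68]
-10 0.1 0 [-0.1   0.6  -0.81  1.71  0.68  0.97 -1.17]
-10 0.1 30 [ 0.02  0.62 -0.92  1.73  0.68  0.93 -0.63]
-10 0.1 -30 [-0.26  0.57 -0.61  1.66  0.57  1.03 -1.63]
-20 0.011 0 [-0.4   0.57 -0.43  1.9   0.87  0.62 -1.44]
-20 0.011 30 [-0.19  0.58 -0.59  1.94  0.85  0.47 -0.84]
-20 0.011 -30 [-0.54  0.61 -0.33  1.8   0.75  0.82 -1.87]
-20 0.1 0 [-0.2   0.51 -0.7   1.84  0.82  0.82 -1.35]
-20 0.1 30 [ 0.01  0.53 -0.85  1.87  0.76  0.68 -0.74]
-20 0.1 -30 [-0.38  0.54 -0.55  1.73  0.75  1.01 -1.81]
```

```bash
python3 - <<'E'
import cv2,numpy as np
a=cv2.imread("pics/out_w.png");b=cv2.imread("pics/out_s.png")
cv2.imwrite("pics/m8.png",np.hstack([cv2.resize(a,(400,340)),cv2.resize(b,(400,340))]))
f=dict(np.load("f_top0.npz"))["image"][:,:,::-1][180:300,120:270]
cv2.imwrite("pics/m9.png",cv2.resize(f,None,fx=4,fy=4,interpolation=2))
E
```

```text
(no output)
```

View pics/m8.png

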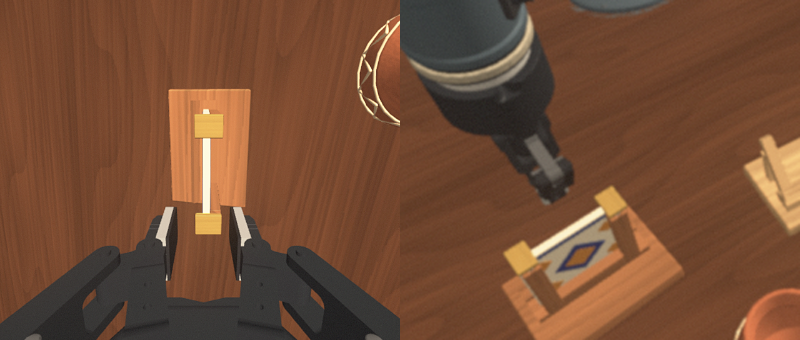

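View pics/m9.png

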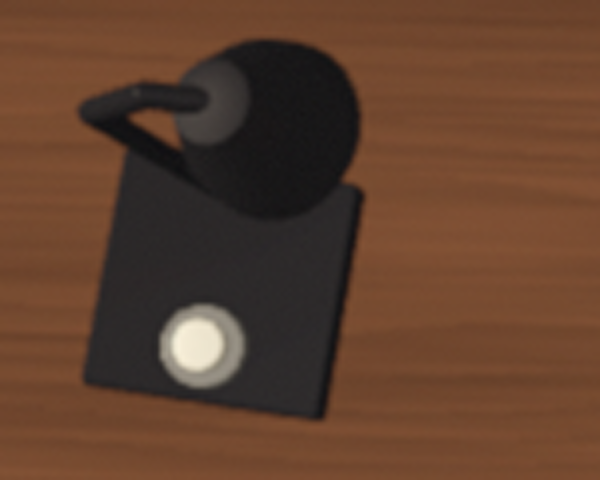

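```bash
python3 - <<'E'
from h import *
for n,uv in(("top",(169.2,266.1)),("scene",None)):
    f=dict(np.load(f"f_{n}0.npz")); im=f["image"].astype(int); 
    box=(155,250,190,285) if n=="top" else (405,190,440,220)
    sub=im[box[1]:box[3],box[0]:box[2]]; m=sub.min(2)>185
    v,u=np.nonzero(m); uv=(u.mean()+box[0],v.mean()+box[1]); 
    d=f["R"].T@np.array([(uv[0]-f["cx"])/f["fx"],(uv[1]-f["cy"])/f["fy"],1]); c=-f["R"].T@f["t"]
    print(n,uv,m.sum(),(c+d*(.044-c[2])/d[2]).round(4))
E
python3 - <<'E'
from plant import robot
from h import *
robot.grip(0,40)
s=robot.sense(); robot.move_straight(s["tcp_pos"]+[-.02,0.02,.08],vel=.2)
R=frame(-25,-15)
robot.goto([.46,.0,.30],tool(R)); st(robot)
robot.goto([.47,.33,.24],tool(R)); st(robot)
rec(robot,"lamp_w",cam="wrist"); rec(robot,"lamp_s",(200,0,640,330))
E
```

```text
top (np.float64(168.57391304347826), np.float64(265.54782608695655)) 115 [0.5759 0.3537 0.044 ]
scene (np.float64(422.68055555555554), np.float64(199.34722222222223)) 72 [0.5761 0.3508 0.044 ]
t34.2 [ 0.8  -0.06 -0.92  2.01  0.11  0.95 -0.62] tcp [ 0.4607 -0.0013  0.3   ] F [ 0.7 -0.7 -0.2] Fslot [ 0.7 -0.8 -0. ] op -0.001
t35.5 [ 0.13  0.59 -1.35  1.8   0.86  1.33 -1.89] tcp [0.4711 0.3288 0.2395] F [ 0.7 -0.2 -0.2] Fslot [ 0.7 -0.3 -0.1] op 0.003
```

```bash
python3 - <<'E'
import cv2,numpy as np
a=cv2.imread("pics/lamp_w.png");b=cv2.imread("pics/lamp_s.png")
cv2.imwrite("pics/m10.png",np.hstack([cv2.resize(a,(400,300)),cv2.resize(b,(400,300))]))
E
```

```text
(no output)
```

View pics/m10.png

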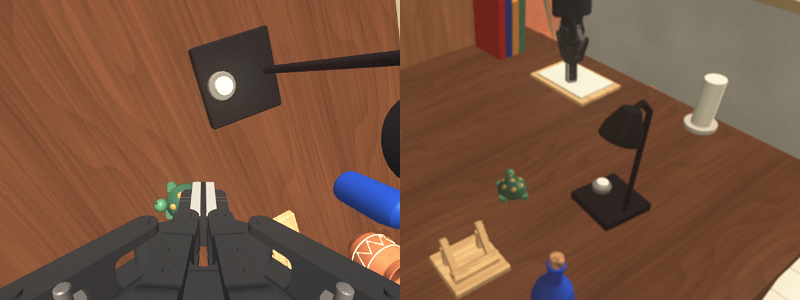

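```bash
python3 - <<'E'
from plant import robot
from h import *
f=dict(np.load("f_lamp_w.npz")); im=f["image"].astype(int); sub=im[110:165,325:385]; m=sub.min(2)>200
v,u=np.nonzero(m); uv=(u.mean()+325,v.mean()+110); d=f["R"].T@np.array([(uv[0]-f["cx"])/f["fx"],(uv[1]-f["cy"])/f["fy"],1]); c=-f["R"].T@f["t"]
B=c+d*(.044-c[2])/d[2]; print(uv,B.round(4))
B=np.array([.576,.352,.044])
R=frame(-25,-15); zt=-R[:,2]
P=lambda dz:B+[0,0,dz]-.011*zt
robot.move_straight(P(.05),vel=.12); st(robot)
hit=robot.move_straight(P(.004),vel=.06,contact_N=6); st(robot); print(hit)
hit=robot.move_straight(P(-.010),vel=.02,contact_N=10); s=st(robot); print(hit,"tip z",(s["tcp_pos"]+.011*zt)[2]); 
robot.sleep(.15); s=st(robot); print("tip z",(s["tcp_pos"]+.011*zt)[2])
rec(robot,"press_s",(300,60,560,280))
robot.move_straight(P(.06),vel=.08); st(robot)
robot.move_straight(np.array([.47,.33,.24]),vel=.12)
rec(robot,"done_s"); rec(robot,"done_t",cam="top")
E
```

```text
(np.float64(358.36148148148146), np.float64(136.4177777777778)) [0.5758 0.3537 0.044 ]
t37.2 [-0.    0.83 -1.14  1.72  1.09  1.23 -1.92] tcp [0.5733 0.3536 0.1055] F [-0.5  0.1 -0.1] Fslot [-0.5  0.1 -0.2] op 0.002
t38.1 [-0.03  0.88 -1.09  1.74  1.15  1.18 -1.97] tcp [0.5735 0.3535 0.059 ] F [-0.3  0.7  0.6] Fslot [-0.4  0.7  0.5] op 0.001
False
t39.0 [-0.03  0.89 -1.08  1.75  1.17  1.17 -1.99] tcp [0.5734 0.3533 0.0447] F [ 0.4 -0.5 -0.3] Fslot [ 0.4 -0.5 -0.2] op -0.002
False tip z 0.034093553943194
t39.1 [-0.03  0.89 -1.08  1.75  1.17  1.17 -1.99] tcp [0.5735 0.3533 0.0448] F [ 0.5  0.2 -0.4] Fslot [ 0.5  0.1 -0.3] op 0.004
tip z 0.03419230913379672
t40.2 [-0.    0.82 -1.14  1.71  1.08  1.24 -1.91] tcp [0.5733 0.3528 0.114 ] F [ 0.7  0.1 -0.1] Fslot [0.7 0.  0. ] op -0.004
```

View pics/press_s.png

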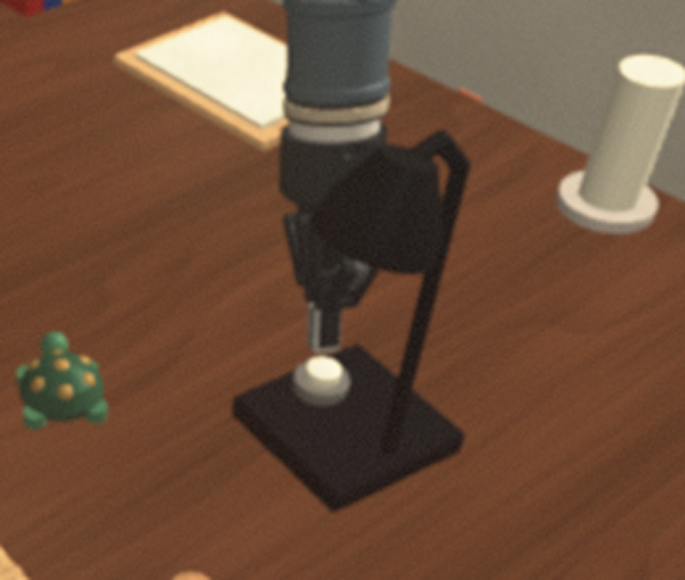

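View pics/done_s.png

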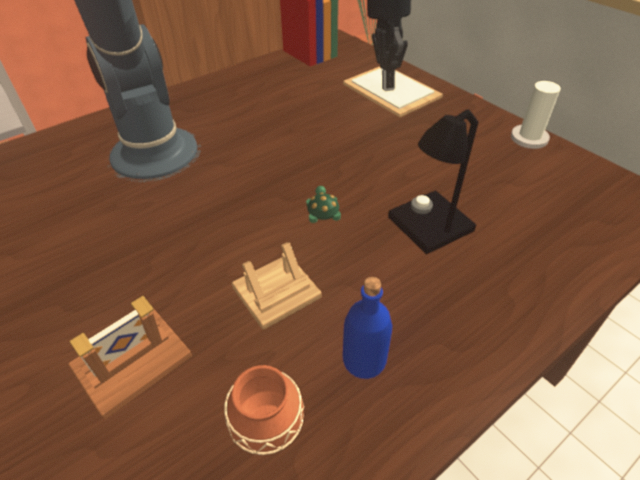

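View pics/done_t.png

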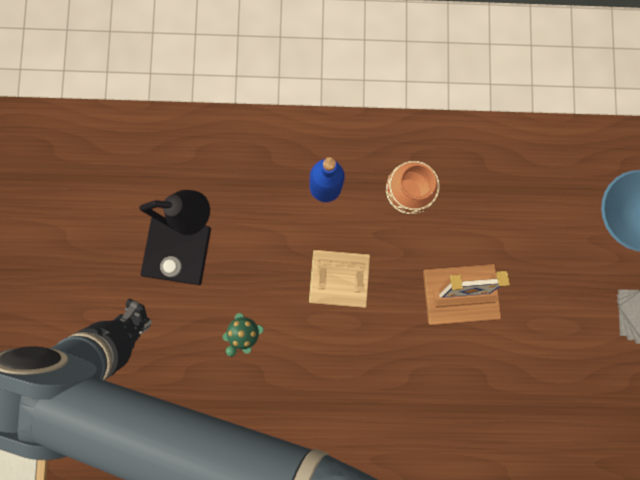

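The press felt no force, and the press picture shows the fingertips at about (423,192), behind and above the button top at about (423,199). So it looks like I missed the button. I'll check the geometry.

```bash
python3 - <<'E'
from h import *
f=dict(np.load("f_press_s.npz"));
R=frame(-25,-15); zt=-R[:,2]
T=np.array([.5735,.3533,.0448])
print("tip proj",proj(f,[T+.011*zt,T,T-.03*zt,[.576,.352,.044]]).round(1))
W=cloud(f)
for (u,v) in[(423,190),(423,187),(423,184),(422,181),(422,199),(422,202),(422,206),(421,195),(425,193)]:
    print((u,v),W[v,u].round(4),f["image"][v,u])
cv2.imwrite("pics/z5.png",cv2.resize(f["image"][:,:,::-1][165:225,390:460],None,fx=9,fy=9,interpolation=0))
E
```

```text
tip proj [[422.4 202.6]
 [422.6 197.9]
 [423.3 184.8]
 [423.  199.1]]
(423, 190) [0.5762 0.3459 0.0718] [44 42 37]
(423, 187) [0.5738 0.3473 0.0774] [38 33 28]
(423, 184) [0.5721 0.3477 0.0839] [43 37 35]
(422, 181) [0.5684 0.3477 0.0893] [49 41 37]
(422, 199) [0.5738 0.3515 0.043 ] [249 243 219]
(422, 202) [0.5809 0.3438 0.0438] [245 238 209]
(422, 206) [0.5825 0.3442 0.0337] [164 152 130]
(421, 195) [0.5649 0.3574 0.0449] [206 184 150]
(425, 193) [0.5342 0.4116 0.0015] [111  90  75]
```

View pics/z5.png

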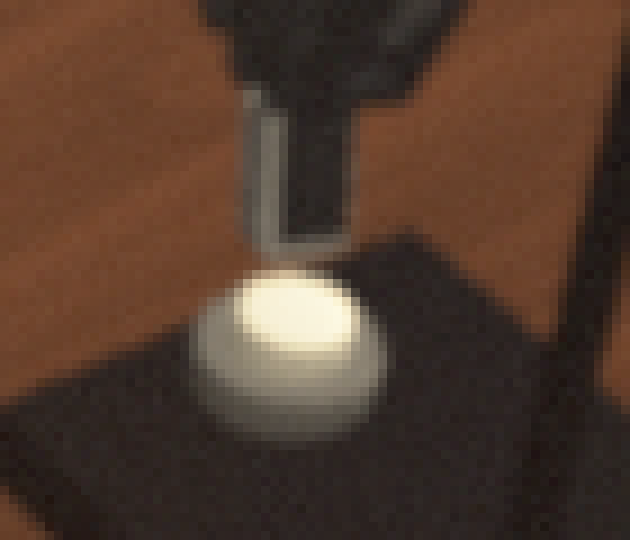

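```bash
python3 - <<'E'
from plant import robot
from h import *
print(robot.nose_length, robot.sense()["opening"])
R=frame(-25,-15); zt=-R[:,2]
B=np.array([.576,.352,.044])
P=lambda dz:B+[0,0,dz]-.011*zt
robot.move_straight(P(.03),vel=.15); st(robot); rec(robot,"p2_s",(370,130,490,230))
f=dict(np.load("f_p2_s.npz")); T=robot.sense()["tcp_pos"]; print(proj(f,[T+.011*zt,T,T-.02*zt]).round(1), robot.sense()["t"])
E
```

```text
0.011 0.001994517702297549
t43.2 [-0.03  0.83 -1.09  1.73  1.1   1.19 -1.93] tcp [0.5732 0.3537 0.0857] F [-0.7  0.9  0.1] Fslot [-0.6  1.  -0. ] op -0.003
[[425.4 187.4]
 [425.6 182.4]
 [426.1 173.3]] 43.2417
```

View pics/p2_s.png

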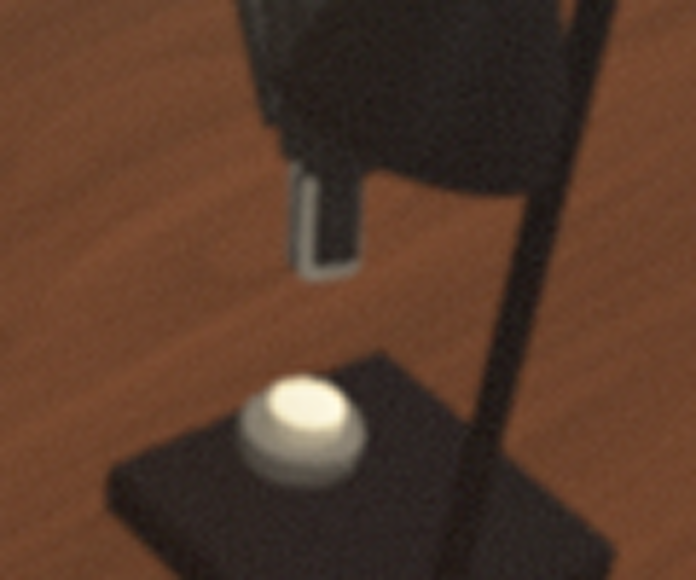

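The picture shows the fingertips about 11 mm behind the reported TCP rather than 11 mm ahead of it, so my press stopped above the button. I'll press again, going deeper and watching the force.

```bash
python3 - <<'E'
from plant import robot
from h import *
R=frame(-25,-15); zt=-R[:,2]
B=np.array([.576,.352,.044])
P=lambda dz:B+[0,0,dz]+.011*zt
robot.move_straight(P(.012),vel=.1); st(robot)
hit=robot.move_straight(P(-.012),vel=.015,contact_N=9); s=st(robot); print(hit,"tip z",(s["tcp_pos"]-.011*zt)[2])
robot.sleep(.1); s=st(robot); print("tip z",(s["tcp_pos"]-.011*zt)[2])
rec(robot,"p3_s",(370,130,490,230))
E
```

```text
t43.8 [-0.04  0.88 -1.05  1.75  1.15  1.15 -1.97] tcp [0.5783 0.3507 0.0446] F [0.3 0.4 0.5] Fslot [0.2 0.3 0.5] op -0.002
t45.0 [-0.05  0.9  -1.03  1.75  1.17  1.13 -1.99] tcp [0.5786 0.3508 0.0272] F [-0.1 -1.3  5.7] Fslot [-1.4 -1.3  5.5] op -0.005
True tip z 0.03786278765902242
t45.1 [-0.05  0.9  -1.03  1.75  1.17  1.13 -1.99] tcp [0.5786 0.3508 0.0272] F [-0.  -1.2  6. ] Fslot [-1.4 -1.2  5.9] op 0.001
tip z 0.037820942808251906
```

View pics/p3_s.png

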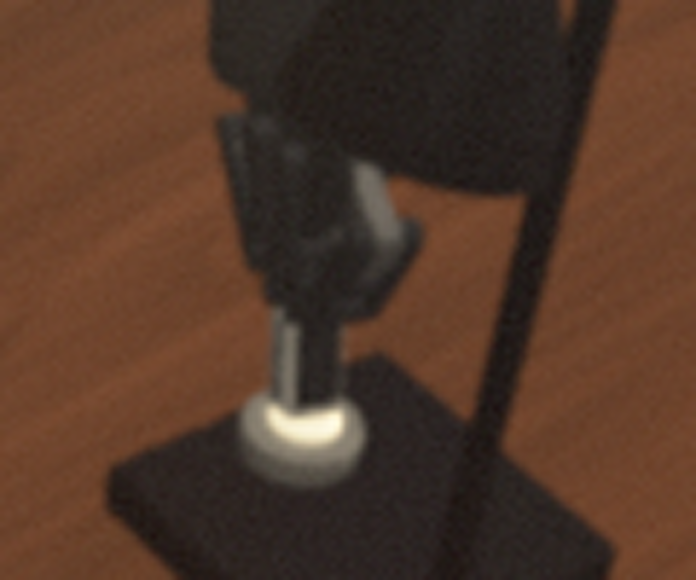

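The fingertips are on the button at z = 0.0378 with about 6 N, so it is fully down. I'll back off, then check the tile's pose and the bystanders.

```bash
python3 - <<'E'
from plant import robot
from h import *
s=robot.sense(); robot.move_straight(s["tcp_pos"]+[0,0,.08],vel=.1)
robot.move_straight(np.array([.47,.33,.24]),vel=.15); st(robot)
rec(robot,"end_s"); rec(robot,"end_t",cam="top")
f=dict(np.load("f_end_s.npz")); 
C=np.array([(4,-55,100),(4,55,100),(-4,-55,100),(-4,55,100)])/1e3
print("predicted seated top corners px",proj(f,SO+C@SR.T).round(1).tolist())
# tile back face between posts: slot x from depth
W=cloud(f); S=(W-SO)@SR
m=(abs(S[...,1])<.03)&(S[...,2]>.03)&(S[...,2]<.09)&(abs(S[...,0])<.03)&(f["image"].min(2)>60)
P=S[m]; print(m.sum(),"back face slot x mean",P[:,0].mean(), "slope dx/dz",np.polyfit(P[:,2],P[:,0],1)[0],"dx/dy",np.polyfit(P[:,1],P[:,0],1)[0])
m2=(abs(S[...,1])<.03)&(abs(S[...,0])<.03)&(S[...,2]>.03)&(S[...,2]<.13); print("top z pct",np.percentile(S[m2][:,2],[95,98,99.5]).round(4))
B=W; 
for n in("end_t",):
    a=dict(np.load(f"f_{n}.npz"))["image"].astype(int); b=dict(np.load("f_top0.npz"))["image"].astype(int)
    d=abs(a-b).max(2)
    for nm,(u,v) in dict(turtle=(243,335),pot=(413,187),bottle=(327,180),button=(170,267)).items(): print(nm,(d[v-25:v+25,u-25:u+25]>40).sum())
im=cv2.imread("pics/end_s.png")[280:420,50:210]; cv2.imwrite("pics/end_z.png",cv2.resize(im,None,fx=4.2,fy=4.2,interpolation=2))
E
```

```text
t47.4 [ 0.11  0.55 -1.3   1.8   0.83  1.3  -1.87] tcp [0.4704 0.3295 0.2392] F [-0.  -0.3  0.3] Fslot [-0.1 -0.3  0.3] op -0.001
predicted seated top corners px [[78.3, 352.0], [150.0, 306.5], [75.5, 347.8], [147.1, 302.7]]
603 back face slot x mean 0.0019532254652476736 slope dx/dz -0.002000598603630857 dx/dy -0.0006195619568989117
top z pct [0.1003 0.1011 0.102 ]
turtle 0
pot 0
bottle 0
button 0
```

View pics/end_z.png

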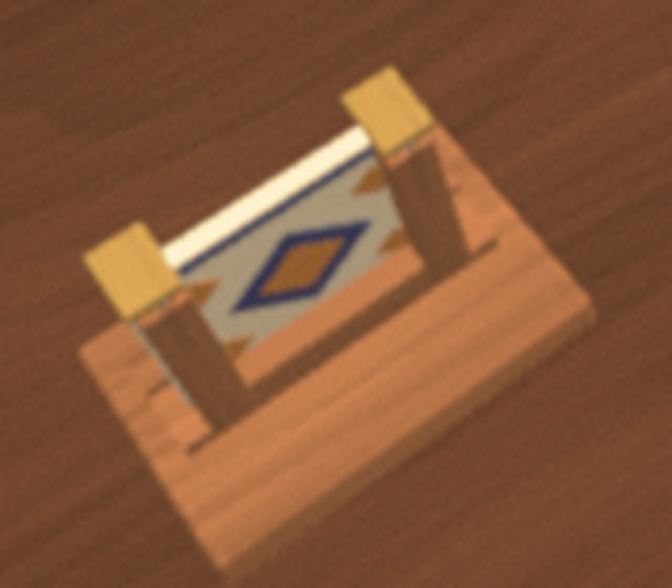

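View pics/end_s.png

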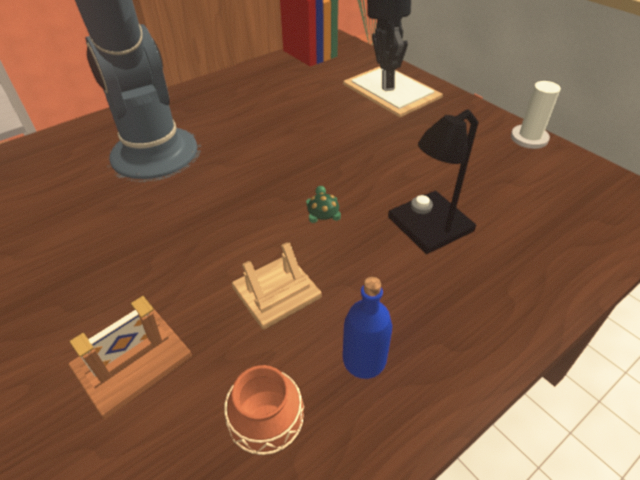

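```bash
python3 -c "
from plant import robot
robot.close_job(); print(robot.sense()['t'])"
```

```text
the job is handed in; nothing more can be done
the job is handed in; nothing more can be done
```

The tile is on show in the stand, the tug was done and the lamp button was pressed. I handed the job in shortly after 47 s, inside the 72 s limit. One early bump may have loaded a keeper, and I can't tell how hard.

**What I did**
- **Tilt-in and straightening:** The tile went in leaning 30° off the posts and was straightened under the keepers. The reported arm position put it home within about 1 mm.
- **Tug:** I pulled about 11 mm up along the posts for just over 1 s. The wrist read about 9.5 N, roughly 7.3 N of it from the keepers and the rest the tile's weight.
- **Release:** I let the tile settle home and let go.
- **Lamp:** The button went fully down with about 6 N, and came back up after I backed off.

**Last checks**
- **Tile:** It looks centred and parallel to the posts within about 0.1°, with its top 100 mm above the slot floor. Depth put its back face at slot x = +2 mm instead of +4 mm, which is within the camera's 2 mm error.
- **Bystanders:** The pot, bottle and turtle show no change from the first top image.

**What went wrong**
- **Tile slipped in the grip:** On the way to the stand it turned 22° and shifted about 12 mm, most likely because it clipped the near keeper. I did not record the force, so I can't rule out that it passed the 18 N limit. I stood the tile on open table, squared the gripper and regripped.
- **First button press missed:** The fingertips turned out to be about 11 mm behind the reported TCP rather than ahead of it. The second press worked.

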